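Tip the awl upright in the regrip stand and hang it in the rack

ROBOT

A 6-joint arm with a two-finger parallel gripper is mounted at the origin on a cart in front of the work surface, level with it; the furniture and walls round the work are solid. World frame = base frame: x ahead of the robot, y to its left, z up, the work surface at z = 0. Lengths are in m, angles in rad, forces in N, time in s.
With the tool pointing down it reaches from about 0.325 to 0.75 m from the base axis. Payload 7.6 kg.
Tool frame: the origin (TCP) lies between the finger pads; the fingertips stand 17 mm ahead of it and the grasp point (between the pads) lies 2 mm behind it; x points along the fingers, y is the direction in which the jaws open and shut, and the axes are right-handed (so a half turn about x gives the same grasp; the last joint's range is limited). The gripper opens to 85 mm and grips with 20 to 120 N. Pads are 22 mm wide; open, the fingers measure 114 mm over their backs; the gripper's body (76 mm by 85 mm) begins 54 mm behind the grasp point. The pads swing forward as they close: fully open they stand 13 mm farther back than shut.
Start: joints at [-1.327, 0.052, 1.401, -0, 1.689, -0.07], TCP at [0.162, -0.499, 0.248] pointing down, gripper open.
Joint ranges: [-2.9, 2.9], [-0.91, 2.17], [0.12, 2.37], [-1.06, 4.2], [0.26, 2.73], [-2.93, 2.93]. Speed limits (rad/s): [2.57, 2.57, 3.01, 3.14, 3.14, 3.14].

INTERFACE

Orientations are given as a unit quaternion [x, y, z, w].
In Python, from station import get_obs, camera, camera_model, job_done, spot_in, regions_of gives the robot as it stands. The module is installed in compiled form; this text tells all that it offers.
- The arm moves only by the shell command python3 -m creep 'ROWS' [FORCE]. ROWS is JSON, a list of rows, each an object of numbers: "dx", "dy", "dz": the shift along the tool's x, y, z in mm; "turn": the turn about the tool's x in degrees; "fingers": the closure, from 0 (fully open) to 1 (shut). A call has exactly 10 rows; each row shifts and turns the commanded pose from where the row before left it, along the tool's axes as they then stand; what a row does not reach is not made up. A row lasts 1/10 s, in which the tool goes at most 50 mm and 8.59 degrees, less where a joint would pass 70% of its speed; a pose out of reach is approached as far as the arm can. A call with a gripper value outside its range is refused whole. The fingers move at their own pace and stop on an object; FORCE is the grip in N (left out, the last holds). Time passes only in rows, so rows that do not move let the fingers close, or fill a call up. It gives the time, the measured TCP pose, the force and the opening at its end, in the units of the state.
- get_obs(): the state, without advancing time (a new reading comes with each control period).
- camera(name): name is "scene" or "top" or "wrist"; returns the picture (384x512x3 uint8, red, green, blue); there is no depth.
- camera_model(name): a dict with "fovy" (degrees; the focal length in pixels is half the picture's height over the tangent of half this angle, whatever the lens; pixels are square), "cx", "cy" (the principal point, pixels), "extrinsics" (4x4, takes a point from camera to world coordinates). Camera axes: x right, y up, looking along -z (the intrinsics and any distortion apply to the point x, -y, -z); pixel columns grow to the right and rows downward; lengths in m; the calibration is good to about 2 mm. A picture is of the moment at which its call begins: read the wrist's pose just before it. camera_model takes no time and is no camera call; for the wrist camera it gives the pose at the moment of the call.
- job_done(): hands the job in, once; it reports no verdict.
Trained networks look in the newest picture that a camera, given by its name, has taken for a name from the list of things; names that differ only in an ending like _2 or _b are one class to them, and where a whole thing is asked for, a point or a joint stands for the part that bears it (a point fixed in the world has none). Each returns a list of dicts, best first, with "confidence" (0 to 1); they miss things now and then, are a little off and sometimes report something else, mostly with a low value. They report only what shows in the picture. A call takes as long as a camera call.
- spot_in(camera, label): "rect" ([centre column, centre row, width, height] in pixels, round what is visible of it).
- regions_of(camera, label): "region" (384x512 bool, what is visible of it) and "rect" ([centre column, centre row, width, height] in pixels, round what is visible of it).
The state is a dict: "clock": time; "joint_pos": joint angles; "joint_vel": joint speeds; "joint_efforts": joint torques, N m; "position": TCP position; "orientation": TCP orientation; "wrist_force": force on the tool from outside, world axes, zero at the start; "torque": the same for the moment, N m; "opening": opening from 0.0 (shut) to 1.0 (fully open).
Only numpy, scipy, OpenCV 4.12 (cv2) and the standard library are available. Lean on these libraries where they do the work, as an engineer would, in place of code of your own. Each camera call takes 0.05 s, during which the arm holds its last target.

TASK

Put the awl away in the slotted tool rack. Lay it in the cradle of the regrip stand, its point towards the foot plate, and let go; then tip the cradle fully over with its lever, not touching the awl while it tips, take the awl by its upright handle and hang it point down in the free slot, seated flat on the steel plate there. Leave the other tools and the weight where they are.

Things in the scene. Friction and masses are not known exactly. Their poses are not given: they have to be found in the camera images.
- awl: awl 132 mm long, about 60 g: wooden handle and collar 26 mm thick, then a thin needle. Handle and collar behave as bars of square 26 x 26 mm section. Origin: underside of the lying awl, halfway along; +y to the handle's end (66 mm), -y to the point (66 mm); axis 13 mm above the origin. Starts lying at the front left or front right, the scriber in the other place.
- awl_handle (a point): middle of the handle, on the awl's axis, 30 mm to +y of the origin and near the centre of mass; the handle runs from y = -4 to +66 mm. Axes as the awl's.
- awl_collar (a point): on the awl's axis at the front face of the collar (y = -21 mm), where the needle (4.4 mm thick, 45 mm long) comes out; this face rests on the rack's seat. Axes as the awl's.
- awl_tip (a point): the awl's point (y = -66 mm, on its axis). Axes as the awl's.
- regrip_stand: fixed stand with a tipping cradle. Base from x = -35 to 125 mm, 74 mm wide, 10 mm thick; origin on the board under the hinge pin; +x along the level cradle to where the awl's handle goes (roughly the world's -y), z up. The pin lies along y, 60 mm above the origin, between uprights up to z = 76 mm (|x| < 14, |y| 20 to 29 mm). Place and heading vary.
- cradle (a joint): angle of the cradle, rad: 0 = level (as it starts), 1.36 = fully tipped against its stop, channel nearly upright: the handle end rises, the lever goes down towards the stand's -x. Stiff hinge, stays where it is left; 2 to 4 N at the lever's cross bar move it.
- cradle_foot (a point): on the face of the cradle's foot plate where the awl's point comes to rest; cradle axes (as the stand's when level, turning with it; x to the handle end). In cradle axes 6 mm in x and 21 mm in z from the pin. The laid awl's axis is this point's x line. The point may be laid 2 to 20 mm from the plate; it slides down to it when tipped and the awl leans back on the rail.
- cradle_cheeks (a point): on the same line, 59 mm from the foot plate: middle of two guide cheeks (40 mm long, 30 mm apart, flared at the top, reaching 18 mm above this line). The awl lies on a rail 16 mm wide, 13 mm under the line, that ends 114 mm from the foot plate. Beyond the cheeks (over 79 mm from the foot plate) the handle is free on both sides for fingers, level or tipped.
- lever_bar (a point): middle of the rubber cross bar (66 mm along the stand's y, 14 mm thick) at the end of the cradle's lever, 110 mm from the pin, 115 deg from the channel. Level: 46 mm to the stand's -x of the pin, 160 mm above the board. Push its side that faces the cradle, towards the stand's -x, then down; at the stop it is 107 mm to the -x of the pin, 36 mm above the board.
- tool_rack: fixed wooden rack 64 (x) x 184 (y) x 83 mm; origin on the board under its centre; three slots 50 mm apart (y = -50, 0, +50 mm), 14 mm wide, open to -x (front), ending 10 mm past the centre line. Shelf top at 75 mm, with a lip up to 83 mm round each 40 x 40 mm seat. Place and heading vary; two slots hold bevelers, the third is free.
- free_seat (a point): centre of the free slot's seat, on top of the U-shaped steel wear plate (36 x 36 x 2 mm) that lines this slot: 77 mm above the board, lip 6 mm higher; axes as the rack's. Which of the three slots it is varies. Overhead, a wooden post of the room hangs down to 390 mm above the board at about x = 0.73, y = 0.13 m: come in from the front or keep low.
- beveler_a: edge beveler with a wooden handle 24 mm thick, 130 mm long, hanging loose and upright in a slot, handle's end 172 mm above the board. Origin 12 mm beside its axis, 32 mm above the shelf. Bystander.
- beveler_b: second edge beveler, same as the first, in another slot. Bystander.
- scriber: slim brass scriber, 140 mm long, 13 mm thick, lying on the board; origin under its middle, long axis y. Bystander.
- weight_block: steel paper weight 50 x 62 mm, 48 mm high with its knob; origin under its centre. Bystander near the middle.

How it is judged:
On the way, in this order (a step that is already met when the one before it is completed fails the run):
1. the awl lies in the level cradle, point towards the foot plate, let go (x of awl_tip in the frame of cradle_foot between -0.006 and 0.03 m and y of awl_tip in the frame of cradle_foot between -0.01 and 0.01 m and y of awl_collar in the frame of cradle_foot between -0.008 and 0.008 m and z of awl_collar in the frame of cradle_foot between -0.008 and 0.008 m and angle between the y axis of awl and the x axis of cradle_foot, either way round below 0.15 rad and contact force between the fingers and awl below 0.3 N and value of joint cradle below 0.15 rad), for 0.2 s.
2. the cradle is tipped fully over by its lever with the awl in it, the fingers not touching the awl (x of awl_tip in the frame of cradle_foot between -0.006 and 0.03 m and y of awl_tip in the frame of cradle_foot between -0.01 and 0.01 m and y of awl_collar in the frame of cradle_foot between -0.008 and 0.008 m and z of awl_collar in the frame of cradle_foot between -0.008 and 0.008 m and angle between the y axis of awl and the x axis of cradle_foot, either way round below 0.15 rad and contact force between the fingers and awl below 0.3 N and value of joint cradle above 1.2 rad), for 0.2 s.
At the end, for the whole second after the job is handed in: The awl hangs point down in the free slot: collar face on the wear plate (within about 3 mm in height, 11 mm sideways), handle upright within 0.12 rad, at rest and released (horizontal distance between awl_collar and free_seat below 0.011 m and z of awl_collar in the frame of free_seat between -0.003 and 0.0035 m and angle between awl's own y axis and vertical below 0.12 rad and linear speed of awl below 0.02 m/s and contact force between the fingers and awl below 0.1 N); the robot touches nothing.
It fails at once if the fingers touch the awl while the cradle is part way over (value of joint cradle between 0.3 and 1.1 rad and contact force between the fingers and awl above 0.5 N).
It fails at once if a beveler is moved by more than 25 mm (distance of beveler_a from where it was at the start of the episode above 0.025 m).
It fails at once if a beveler is moved by more than 25 mm (distance of beveler_b from where it was at the start of the episode above 0.025 m).
It fails at once if the scriber is moved by more than 25 mm (distance of scriber from where it was at the start of the episode above 0.025 m).
It fails at once if the weight is moved by more than 25 mm (distance of weight_block from where it was at the start of the episode above 0.025 m).
It also fails if it takes over 72 s, if anything falls off the work surface, if the arm or the gripper's body presses on something with over 40 N, if the wrist force passes 120 N, or if a joint passes its speed limit or range.

## Working session

There is one attempt and no reset: what is moved stays moved. The work goes in short steps, Python scripts to look and compute and a shell command to move; the robot and the scene stay as the last step left them, time stands still between calls to the robot, and variables do not carry over. Pictures are saved under pics/ and viewed, and the job is handed in when it is done.

```bash
mkdir -p pics; ls; cat > snap.py <<'E'
import sys,cv2,numpy as np
from station import *
E
python3 - <<'E'
from station import *
import cv2,numpy as np
o=get_obs();print({k:np.round(v,3).tolist() for k,v in o.items()})
for n in ["scene","top","wrist"]:
    im=camera(n); cv2.imwrite(f"pics/{n}0.png",im[:,:,::-1]); m=camera_model(n); print(n,m)
    for l in ["awl","regrip_stand","cradle","tool_rack","beveler_a","scriber","weight_block","lever_bar"]:
        try: print(l,[(np.round(r['rect']).tolist(),round(r['confidence'],2)) for r in spot_in(n,l)])
        except Exception as e: print(l,e)
E
```

```text
pics
{'clock': 0.0, 'joint_pos': [-1.327, 0.053, 1.402, -0.0, 1.689, -0.07], 'joint_vel': [0.001, -0.001, -0.001, -0.001, 0.001, 0.0], 'joint_efforts': [0.0, -38.167, -36.019, -0.0, 0.006, -0.0], 'position': [0.162, -0.499, 0.247], 'orientation': [-0.698, -0.111, 0.698, -0.11], 'wrist_force': [-0.221, 0.691, -0.615], 'torque': [0.015, 0.031, 0.008], 'opening': 1.001}
scene {'fovy': 47.732617016673395, 'cx': 257.2902425503636, 'cy': 197.48412693278422, 'extrinsics': array([[-0.82285164,  0.34367978, -0.45254765,  0.08672544],
       [-0.56822769, -0.48964885,  0.66133297,  0.66653482],
       [ 0.00569733,  0.80132903,  0.59819673,  0.70309235],
       [ 0.        ,  0.        ,  0.        ,  1.        ]])}
awl [([262.0, 189.0, 40.0, 34.0], 0.71), ([254.0, 276.0, 30.0, 40.0], 0.7)]
regrip_stand [([268.0, 204.0, 53.0, 66.0], 0.87), ([263.0, 191.0, 44.0, 35.0], 0.57)]
cradle [([264.0, 191.0, 46.0, 35.0], 0.93), ([253.0, 271.0, 20.0, 33.0], 0.72)]
tool_rack [([163.0, 267.0, 92.0, 89.0], 0.69)]
beveler_a [([162.0, 234.0, 18.0, 42.0], 0.97), ([181.0, 222.0, 18.0, 42.0], 0.74), ([265.0, 192
[... 1028 characters left out ...]
t_block [([283.0, 244.0, 28.0, 25.0], 0.71), ([175.0, 197.0, 75.0, 40.0], 0.37), ([286.0, 190.0, 67.0, 26.0], 0.2)]
lever_bar [([284.0, 188.0, 65.0, 28.0], 0.65)]
wrist {'fovy': 64.6420139063126, 'cx': 252.5566686780205, 'cy': 195.7666754212744, 'extrinsics': array([[ 3.08732957e-01,  9.12684697e-01,  2.67751015e-01,
         2.28941781e-01],
       [-9.51148645e-01,  2.96385286e-01,  8.64408262e-02,
        -4.76738599e-01],
       [-4.64241855e-04, -2.81358147e-01,  9.59602719e-01,
         3.74175364e-01],
       [ 0.00000000e+00,  0.00000000e+00,  0.00000000e+00,
         1.00000000e+00]])}
awl []
regrip_stand []
cradle []
tool_rack []
beveler_a []
scriber []
weight_block []
lever_bar []
```

```bash
python3 - <<'E'
import cv2
for n,(r0,r1,c0,c1) in {"scene":(140,330,100,370),"top":(150,290,120,400)}.items():
    im=cv2.imread(f"pics/{n}0.png"); c=cv2.resize(im[r0:r1,c0:c1],None,fx=2.85,fy=2.85,interpolation=cv2.INTER_CUBIC)
    cv2.imwrite(f"pics/{n}0c.png",c)
E
```

```text
(no output)
```

View pics/scene0c.png

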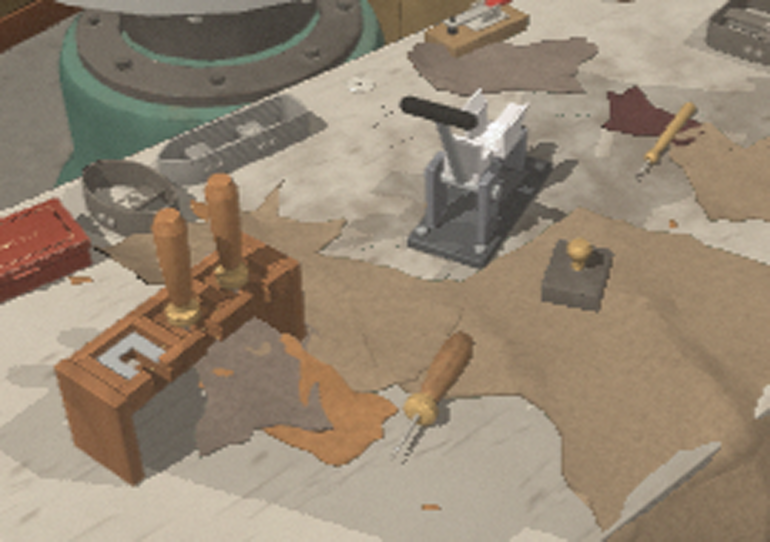

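View pics/top0c.png

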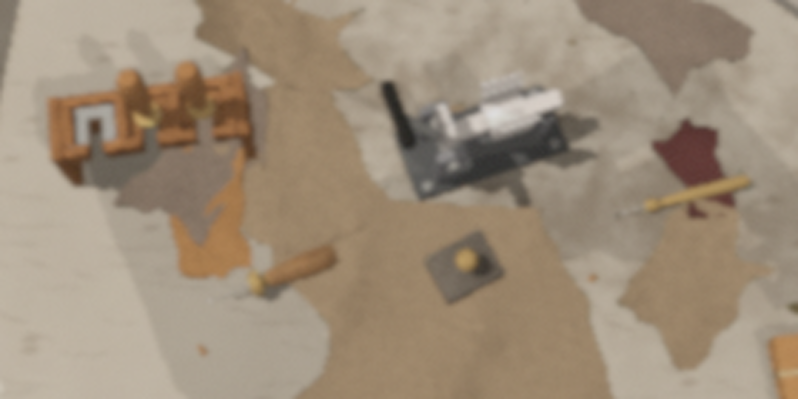

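View pics/top0.png

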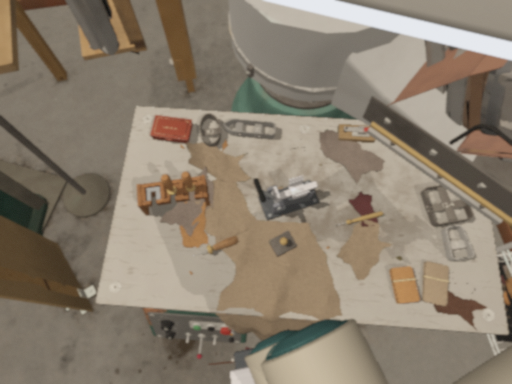

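View pics/scene0.png

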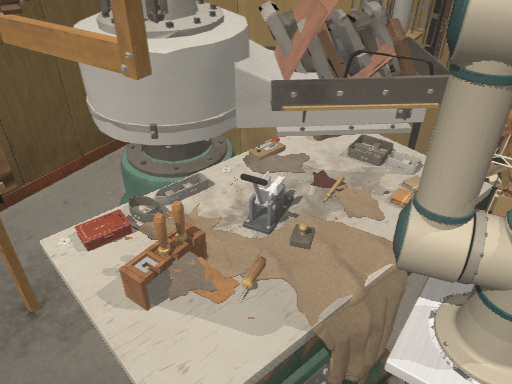

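```bash
cat > h.py <<'E'
import numpy as np,cv2,json
from station import *
from scipy.spatial.transform import Rotation as R
def proj(m,P):
    E=m["extrinsics"]; f=192/np.tan(np.radians(m["fovy"]/2))
    p=(np.atleast_2d(P)-E[:3,3])@E[:3,:3]
    return np.c_[m["cx"]+f*p[:,0]/-p[:,2], m["cy"]-f*p[:,1]/-p[:,2]]
def ray(m,u,v):
    E=m["extrinsics"]; f=192/np.tan(np.radians(m["fovy"]/2))
    d=E[:3,:3]@np.array([(u-m["cx"])/f,-(v-m["cy"])/f,-1]); return E[:3,3],d/np.linalg.norm(d)
def onz(m,u,v,z):
    o,d=ray(m,u,v); return o+d*(z-o[2])/d[2]
def tri(obs):
    A=np.zeros((3,3));b=np.zeros(3)
    for m,u,v in obs:
        o,d=ray(m,u,v);P=np.eye(3)-np.outer(d,d);A+=P;b+=P@o
    x=np.linalg.solve(A,b); return x,[round(float(np.linalg.norm(proj(m,x)[0]-[u,v])),1) for m,u,v in obs]
E
python3 - <<'E'
from h import *
T=camera_model("top");S=camera_model("scene")
t=lambda x,y:(T,120+x/2.85,150+y/2.85)
s=lambda x,y:(S,100+x/2.85,140+y/2.85)
for n,a,b in [("handle end",t(333,255),s(465,343)),("collar",t(255,283),s(420,408)),("barL end",t(387,88),s(407,103)),("barR",t(407,143),s(470,120)),("weight knob",t(467,259),s(580,247)),
 ("rack cornerFL top",t(60,163),s(125,408)),("seat?",t(97,125),s(130,355)),("scr handle",t(745,182),s(690,108)),("rack FR",t(252,155),s(303,265)),("cheek? railend",t(560,98),s(520,110))]:
    x,e=tri([a,b]);print(n,np.round(x,3),e)
for u,v in [(60,98),(60,163),(252,155),(243,75)]: print("rack z83",np.round(onz(*t(u,v),.083),3))
E
```

```text
handle end [0.468 0.086 0.01 ] [0.5, 0.6]
collar [0.455 0.163 0.013] [0.1, 0.2]
barL end [0.57  0.017 0.159] [0.1, 0.1]
barR [0.517 0.01  0.16 ] [0.2, 0.2]
weight knob [ 0.436 -0.035  0.04 ] [0.3, 0.4]
rack cornerFL top [0.585 0.321 0.073] [0.0, 0.0]
seat? [0.617 0.284 0.074] [0.4, 0.6]
scr handle [ 0.471 -0.325  0.003] [0.2, 0.2]
rack FR [0.565 0.148 0.083] [2.9, 3.5]
cheek? railend [ 0.569 -0.153  0.058] [0.5, 0.6]
rack z83 [0.645 0.313 0.083]
rack z83 [0.581 0.318 0.083]
rack z83 [0.557 0.145 0.083]
rack z83 [0.638 0.142 0.083]
```

```bash
cat >> h.py <<'E'
def tool():
    o=get_obs(); return np.array(o["position"]),R.from_quat(o["orientation"]).as_matrix(),o
def go(P):
    p,M,o=tool(); return np.round((M.T@(np.array(P)-p))*1000,1)
E
python3 - <<'E'
from h import *
p,M,o=tool();m=camera_model("wrist");E=m["extrinsics"]
print(M.round(3)); print("cam in tool",(M.T@(E[:3,3]-p)).round(4),(M.T@-E[:3,2]).round(3))
print(o["clock"])
E
```

```text
[[ 0.     0.309 -0.951]
 [-0.    -0.951 -0.309]
 [-1.     0.    -0.   ]]
cam in tool [-0.1258 -0.0009 -0.0706] [ 0.96  -0.001  0.281]
1.35
```

```bash
cat >> h.py <<'E'
def plan(P,turn,n=10):
    p,M,o=tool(); v=(np.array(P)-p)*1000/n
    for k in range(n):
        Mk=M@R.from_rotvec([np.radians(turn/n*k),0,0]).as_matrix()
        print(np.round(Mk.T@v,0),turn/n)
E
python3 -c "
from h import *
plan([.40,-.10,.28],-82)"
```

```text
[ -3. -31. -35.] -8.2
[ -3. -25. -39.] -8.2
[ -3. -20. -42.] -8.2
[ -3. -13. -45.] -8.2
[ -3.  -7. -46.] -8.2
[ -3.  -0. -46.] -8.2
[ -3.   6. -46.] -8.2
[ -3.  13. -45.] -8.2
[ -3.  19. -42.] -8.2
[ -3.  25. -39.] -8.2
```

```bash
python3 -m creep '[{"dx":-3,"dy":-31,"dz":-35,"turn":-8.2},{"dx":-3,"dy":-25,"dz":-39,"turn":-8.2},{"dx":-3,"dy":-20,"dz":-42,"turn":-8.2},{"dx":-3,"dy":-13,"dz":-45,"turn":-8.2},{"dx":-3,"dy":-7,"dz":-46,"turn":-8.2},{"dx":-3,"dy":0,"dz":-46,"turn":-8.2},{"dx":-3,"dy":6,"dz":-46,"turn":-8.2},{"dx":-3,"dy":13,"dz":-45,"turn":-8.2},{"dx":-3,"dy":19,"dz":-42,"turn":-8.2},{"dx":-3,"dy":25,"dz":-39,"turn":-8.2}]'
python3 -c "
from h import *
print(tool()[2]['joint_pos']);print(go([.48,.06,.28]))"
```

```text
[-1.32728119e+00  5.21874569e-02  1.40069875e+00  3.69699958e-05
  1.68857683e+00 -7.02968412e-02]
[ -31.7 -433.9 -475.1]schema error: expected keys dx, dy, dz, turn, fingers
```

```bash
python3 -m creep '[{"dx":-3,"dy":-31,"dz":-35,"turn":-8.2,"fingers":0},{"dx":-3,"dy":-25,"dz":-39,"turn":-8.2,"fingers":0},{"dx":-3,"dy":-20,"dz":-42,"turn":-8.2,"fingers":0},{"dx":-3,"dy":-13,"dz":-45,"turn":-8.2,"fingers":0},{"dx":-3,"dy":-7,"dz":-46,"turn":-8.2,"fingers":0},{"dx":-3,"dy":0,"dz":-46,"turn":-8.2,"fingers":0},{"dx":-3,"dy":6,"dz":-46,"turn":-8.2,"fingers":0},{"dx":-3,"dy":13,"dz":-45,"turn":-8.2,"fingers":0},{"dx":-3,"dy":19,"dz":-42,"turn":-8.2,"fingers":0},{"dx":-3,"dy":25,"dz":-39,"turn":-8.2,"fingers":0}]'
python3 -c "
from h import *
print(tool()[2]['joint_pos']);print(go([.48,.06,.28]))"
```

```text
clock: 2.35
position: [0.4001, -0.0982, 0.2788]
orientation: [0.453, 0.543, -0.453, 0.543]
wrist_force: [0.6, -0.6, -0.4]
opening: 1.003
[-3.30161713e-01 -2.79884439e-01  1.64655818e+00 -1.49446397e-04
  1.77370374e+00 -5.10294702e-01]
[  -1.2  106.9 -141.3]
```

```bash
python3 -m creep '[{"dx":0,"dy":21,"dz":-28,"turn":0,"fingers":0},{"dx":0,"dy":21,"dz":-28,"turn":0,"fingers":0},{"dx":0,"dy":21,"dz":-28,"turn":0,"fingers":0},{"dx":0,"dy":22,"dz":-28,"turn":0,"fingers":0},{"dx":0,"dy":22,"dz":-29,"turn":0,"fingers":0},{"dx":0,"dy":0,"dz":0,"turn":0,"fingers":0},{"dx":0,"dy":0,"dz":0,"turn":0,"fingers":0},{"dx":0,"dy":0,"dz":0,"turn":0,"fingers":0},{"dx":0,"dy":0,"dz":0,"turn":0,"fingers":0},{"dx":0,"dy":0,"dz":0,"turn":0,"fingers":0}]'
cat > w.py <<'E'
from h import *
import sys,pickle
n=sys.argv[1]; m=camera_model("wrist"); im=camera("wrist"); pickle.dump(m,open(f"pics/{n}.pkl","wb"))
cv2.imwrite(f"pics/{n}.png",im[:,:,::-1])
cv2.imwrite(f"pics/{n}b.png",cv2.resize(im[:,:,::-1],(800,600),interpolation=cv2.INTER_CUBIC))
print(m["extrinsics"].round(3))
E
python3 w.py w1
```

```text
clock: 3.35
position: [0.4803, 0.0567, 0.2785]
orientation: [0.455, 0.541, -0.455, 0.541]
wrist_force: [-1.4, -0.1, 0.2]
opening: 1.002
[[ 0.985 -0.165 -0.05   0.466]
 [ 0.172  0.945  0.278  0.128]
 [ 0.002 -0.282  0.959  0.404]
 [ 0.     0.     0.     1.   ]]
```

View pics/w1b.png

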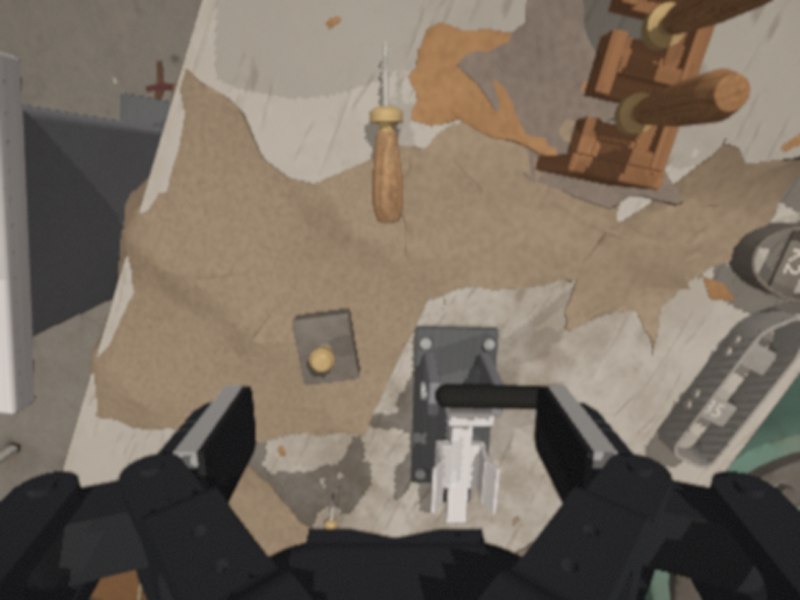

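```bash
python3 - <<'E'
from h import *
import pickle
m=pickle.load(open("pics/w1.pkl","rb"))
g=lambda u,v,z:onz(m,u*.64,v*.64,z)
tip=g(385,43,.013);end=g(388,221,.013);col=g(386.5,124,.013)
print("awl",tip.round(4),col.round(4),end.round(4),np.linalg.norm(end-tip)); d=(end-tip)/np.linalg.norm(end-tip)
print("dir",d.round(3),np.degrees(np.arctan2(d[1],d[0])),"handle pt",(tip+.096*d).round(4))
A=g(415,328,.01);B=g(497,328,.01);C=g(411,480,.01)
print("stand",A.round(4),B.round(4),C.round(4),np.linalg.norm(A-B),np.linalg.norm(A-C))
ax=(C-A)/np.linalg.norm(C-A);by=(B-A)/np.linalg.norm(B-A)
print(np.degrees(np.arctan2(ax[1],ax[0])),np.degrees(np.arctan2(by[1],by[0]))-90)
print("pin",((A+B)/2+.035*ax).round(4))
print("bar left",g(438,396,.16).round(4), "rail end", g(457,520,.068).round(4), "rail start",g(460,430,.068).round(4))
print(tool()[1].round(3))
E
```

```text
awl [0.445  0.2131 0.013 ] [0.4555 0.158  0.013 ] [0.4691 0.085  0.013 ] 0.13038827704628453
dir [ 0.185 -0.983  0.   ] -79.34331336667175 handle pt [0.4627 0.1188 0.013 ]
stand [ 0.5082 -0.0031  0.01  ] [0.5792 0.0093 0.01  ] [ 0.533  -0.1572  0.01  ] 0.07210707944068966 0.15613167545361953
-80.82490423339306 -80.12613721627284
pin [ 0.5493 -0.0315  0.01  ]
bar left [0.5127 0.0088 0.16  ] rail end [ 0.5691 -0.1478  0.068 ] rail start [ 0.5534 -0.0626  0.068 ]
[[ 0.001  0.985  0.172]
 [-0.     0.172 -0.985]
 [-1.     0.001  0.   ]]
```

```bash
python3 -c "
from h import *
print(go([.4627,.1188,.021]))"
```

```text
[257.5  -6.8 -64.2]
```

```bash
python3 -m creep '[{"dx":30,"dy":-1,"dz":-13,"turn":0,"fingers":0},{"dx":35,"dy":-1,"dz":-13,"turn":0,"fingers":0},{"dx":35,"dy":-2,"dz":-13,"turn":0,"fingers":0},{"dx":35,"dy":-2,"dz":-13,"turn":0,"fingers":0},{"dx":35,"dy":-1,"dz":-12,"turn":0,"fingers":0.2},{"dx":35,"dy":0,"dz":0,"turn":-0.7,"fingers":0.2},{"dx":0,"dy":0,"dz":0,"turn":0,"fingers":0.2},{"dx":0,"dy":0,"dz":0,"turn":0,"fingers":0.2},{"dx":0,"dy":0,"dz":0,"turn":0,"fingers":0.2},{"dx":0,"dy":0,"dz":0,"turn":0,"fingers":0.2}]' 40
python3 w.py w2; python3 -c "
from h import *
print(go([.4627,.1188,.021]))"
```

```text
clock: 4.4
position: [0.4638, 0.1192, 0.0755]
orientation: [0.452, 0.543, -0.45, 0.545]
wrist_force: [1.5, -0.2, 0.1]
opening: 0.803
[[ 0.983 -0.176 -0.057  0.449]
 [ 0.185  0.943  0.276  0.19 ]
 [ 0.005 -0.282  0.959  0.201]
 [ 0.     0.     0.     1.   ]]
[54.2 -1.1  0.2]
```

View pics/w2b.png

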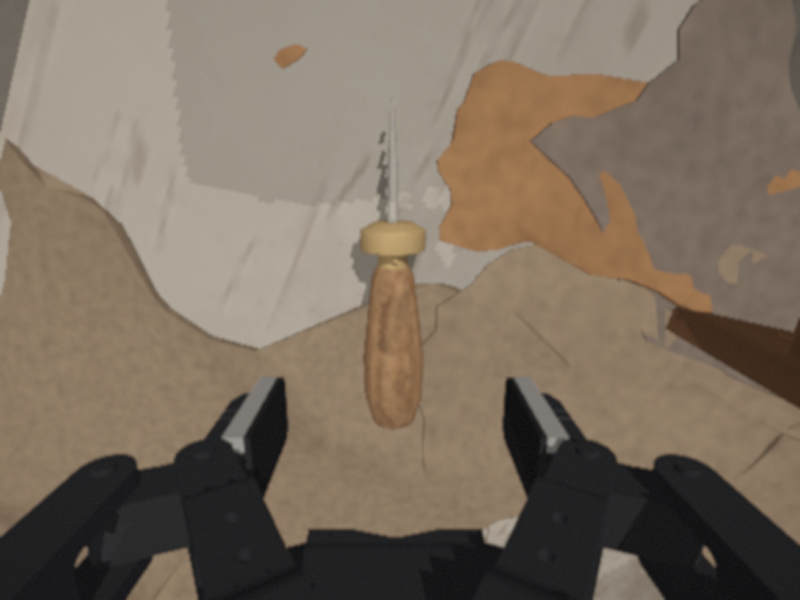

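```bash
python3 -m creep '[{"dx":14,"dy":0,"dz":0,"turn":0,"fingers":0.3},{"dx":14,"dy":0,"dz":0,"turn":0,"fingers":0.3},{"dx":14,"dy":-1,"dz":0,"turn":0,"fingers":0.3},{"dx":12,"dy":0,"dz":0,"turn":0,"fingers":0.3},{"dx":0,"dy":0,"dz":0,"turn":0,"fingers":0.5},{"dx":0,"dy":0,"dz":0,"turn":0,"fingers":1},{"dx":0,"dy":0,"dz":0,"turn":0,"fingers":1},{"dx":0,"dy":0,"dz":0,"turn":0,"fingers":1},{"dx":0,"dy":0,"dz":0,"turn":0,"fingers":1},{"dx":0,"dy":0,"dz":0,"turn":0,"fingers":1}]' 40
python3 -c "
from h import *
print(go([.4627,.1188,.021]))"
```

```text
clock: 5.45
position: [0.4617, 0.119, 0.0195]
orientation: [0.451, 0.544, -0.451, 0.545]
wrist_force: [-0.4, 0.0, 0.9]
opening: 0.297
[-1.5  1.   0.4]
```

```bash
python3 -m creep '[{"dx":-30,"dy":0,"dz":0,"turn":0,"fingers":1},{"dx":-35,"dy":0,"dz":0,"turn":0,"fingers":1},{"dx":-35,"dy":0,"dz":0,"turn":0,"fingers":1},{"dx":-35,"dy":0,"dz":0,"turn":0,"fingers":1},{"dx":-35,"dy":0,"dz":0,"turn":0,"fingers":1},{"dx":-30,"dy":0,"dz":0,"turn":0,"fingers":1},{"dx":0,"dy":0,"dz":0,"turn":0,"fingers":1},{"dx":0,"dy":0,"dz":0,"turn":0,"fingers":1},{"dx":0,"dy":0,"dz":0,"turn":0,"fingers":1},{"dx":0,"dy":0,"dz":0,"turn":0,"fingers":1}]' 40
python3 -c "
from h import *
print(go([.568,-.142,.219]));print(tool()[1].round(3))"
```

```text
clock: 6.45
position: [0.461, 0.1189, 0.2177]
orientation: [0.451, 0.545, -0.452, 0.544]
wrist_force: [-0.3, 0.4, -0.3]
opening: 0.292
[ -1.4  56.8 276.3]
[[-0.003  0.983  0.185]
 [-0.001  0.185 -0.983]
 [-1.    -0.003  0.   ]]
```

```bash
python3 -m creep '[{"dx":0,"dy":7,"dz":34,"turn":0.1,"fingers":1},{"dx":0,"dy":7,"dz":34,"turn":0.1,"fingers":1},{"dx":0,"dy":7,"dz":34,"turn":0.2,"fingers":1},{"dx":0,"dy":7,"dz":34,"turn":0.1,"fingers":1},{"dx":0,"dy":7,"dz":35,"turn":0.1,"fingers":1},{"dx":0,"dy":7,"dz":35,"turn":0.1,"fingers":1},{"dx":0,"dy":7,"dz":35,"turn":0.2,"fingers":1},{"dx":0,"dy":7,"dz":34,"turn":0.1,"fingers":1},{"dx":0,"dy":0,"dz":0,"turn":0,"fingers":1},{"dx":0,"dy":0,"dz":0,"turn":0,"fingers":1}]' 40
python3 -c "
from h import *
print(go([.568,-.142,.219]));print(tool()[1].round(3))"; python3 w.py w3
```

```text
clock: 7.45
position: [0.5652, -0.142, 0.2179]
orientation: [0.456, 0.541, -0.457, 0.539]
wrist_force: [0.2, -0.9, 0.0]
opening: 0.296
[-1.1  2.8  0.5]
[[-0.002  0.986  0.167]
 [ 0.001  0.167 -0.986]
 [-1.    -0.002 -0.001]]
[[ 0.986 -0.161 -0.046  0.552]
 [ 0.167  0.946  0.277 -0.071]
 [-0.001 -0.281  0.96   0.344]
 [ 0.     0.     0.     1.   ]]
```

View pics/w3b.png

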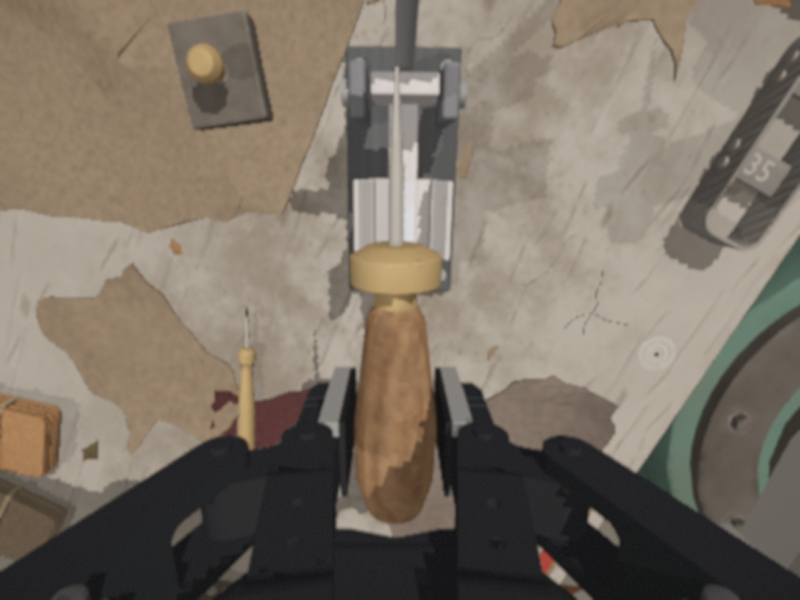

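```bash
python3 - <<'E'
from h import *
import pickle
m=pickle.load(open("pics/w3.pkl","rb"))
g=lambda u,v,z:onz(m,u*.64,v*.64,z)
P=lambda n,x:print(n,x.round(4))
P("pin",g(404.5,91,.06));P("cheek L in",g(357,215,.099));P("cheek R out",g(453,215,.099))
P("base TL",g(350,48,.01));P("base TR",g(461,48,.01));P("rail row215",g(409,215,.068));P("lever",g(406,40,.12))
P("base BL",g(350,275,.01));
P("awl tip",g(397,68,.2115));P("awl col",g(396,247,.2115))
x=np.array([.167,-.986]);y=np.array([.986,.167])
for pin in [g(404.5,91,.06)[:2]]:
  for n,q in [("tip",g(397,68,.2115)),("col",g(396,247,.2115)),("cheekmid",(g(355,215,.099)+g(454,215,.099))/2),("basemid",(g(350,48,.01)+g(461,48,.01))/2),("lever",g(406,40,.12)),("tcp",tool()[0])]:
    d=q[:2]-pin; print(n,(d@x).round(4),(d@y).round(4))
E
python3 - <<'E'
import cv2
im=cv2.imread("pics/w3.png")[25:170,200:320]
cv2.imwrite("pics/w3z.png",cv2.resize(im,None,fx=4,fy=4,interpolation=cv2.INTER_CUBIC))
E
```

```text
pin [ 0.5504 -0.0302  0.06  ]
cheek L in [ 0.5368 -0.097   0.099 ]
cheek R out [ 0.585  -0.0888  0.099 ]
base TL [ 0.5118 -0.0041  0.01  ]
base TR [0.581  0.0076 0.01  ]
rail row215 [ 0.5643 -0.0954  0.068 ]
lever [ 0.5479 -0.0191  0.12  ]
base BL [ 0.5325 -0.1496  0.01  ]
awl tip [ 0.5485 -0.0469  0.2115]
awl col [ 0.5559 -0.0919  0.2115]
tip 0.0162 -0.0047
col 0.0618 -0.0049
cheekmid 0.0636 -0.0004
basemid -0.0321 0.0014
lever -0.0113 -0.0006
tcp 0.112 -0.0039
```

View pics/w3z.png

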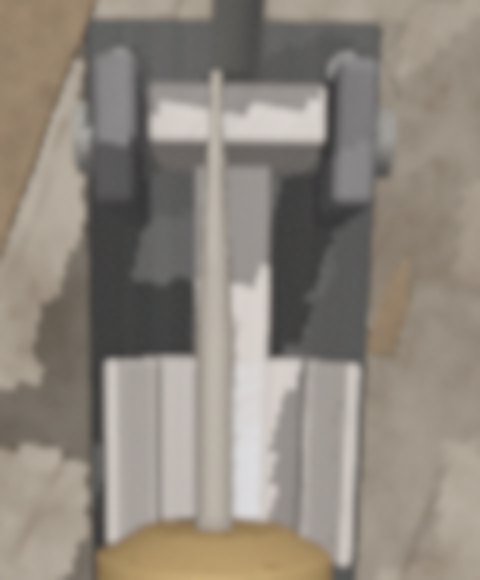

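```bash
python3 -m creep '[{"dx":15,"dy":2,"dz":0,"turn":0,"fingers":1},{"dx":15,"dy":2,"dz":0,"turn":0,"fingers":1},{"dx":15,"dy":0.3,"dz":0,"turn":0,"fingers":1},{"dx":15,"dy":0,"dz":0,"turn":0,"fingers":1},{"dx":15,"dy":0,"dz":0,"turn":0,"fingers":1},{"dx":10,"dy":0,"dz":0,"turn":0,"fingers":1},{"dx":10,"dy":0,"dz":0,"turn":0,"fingers":1},{"dx":0,"dy":0,"dz":0,"turn":0,"fingers":1},{"dx":0,"dy":0,"dz":0,"turn":0,"fingers":1},{"dx":0,"dy":0,"dz":0,"turn":0,"fingers":1}]' 40
python3 w.py w4;python3 - <<'E'
import cv2
im=cv2.imread("pics/w4.png")[0:260,170:350]
cv2.imwrite("pics/w4z.png",cv2.resize(im,None,fx=2.3,fy=2.3,interpolation=cv2.INTER_CUBIC))
E
```

```text
clock: 8.5
position: [0.5702, -0.141, 0.1253]
orientation: [0.456, 0.54, -0.456, 0.541]
wrist_force: [-0.8, -0.5, 0.8]
opening: 0.297
[[ 0.986 -0.161 -0.05   0.556]
 [ 0.168  0.946  0.278 -0.07 ]
 [ 0.003 -0.283  0.959  0.251]
 [ 0.     0.     0.     1.   ]]
```

View pics/w4z.png

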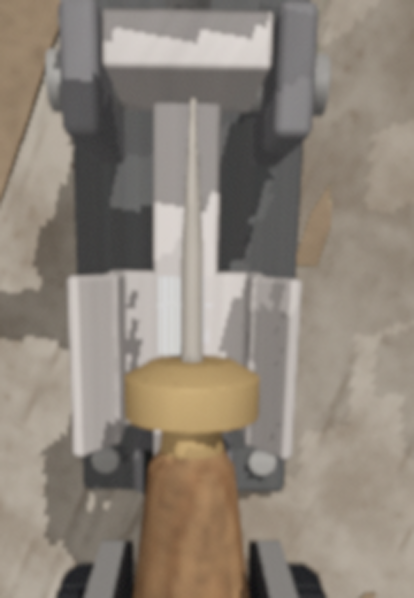

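```bash
python3 -m creep '[{"dx":7,"dy":-1.2,"dz":0,"turn":0,"fingers":1},{"dx":7,"dy":0,"dz":0,"turn":0,"fingers":1},{"dx":7,"dy":0,"dz":0,"turn":0,"fingers":1},{"dx":6,"dy":0,"dz":0,"turn":0,"fingers":1},{"dx":5,"dy":0,"dz":0,"turn":0,"fingers":1},{"dx":4,"dy":0,"dz":0,"turn":0,"fingers":1},{"dx":0,"dy":0,"dz":0,"turn":0,"fingers":1},{"dx":0,"dy":0,"dz":0,"turn":0,"fingers":1},{"dx":0,"dy":0,"dz":0,"turn":0,"fingers":1},{"dx":0,"dy":0,"dz":0,"turn":0,"fingers":1}]' 40
```

```text
clock: 9.55
position: [0.5687, -0.1411, 0.0885]
orientation: [0.456, 0.54, -0.456, 0.541]
wrist_force: [0.3, 0.8, -1.0]
opening: 0.298
```

```bash
python3 -m creep '[{"dx":1,"dy":0,"dz":0,"turn":0,"fingers":1},{"dx":0,"dy":0,"dz":0,"turn":0,"fingers":1},{"dx":0,"dy":0,"dz":0,"turn":0,"fingers":0.5},{"dx":0,"dy":0,"dz":0,"turn":0,"fingers":0.4},{"dx":0,"dy":0,"dz":0,"turn":0,"fingers":0.4},{"dx":0,"dy":0,"dz":0,"turn":0,"fingers":0.4},{"dx":-2,"dy":0,"dz":0,"turn":0,"fingers":0.4},{"dx":-10,"dy":0,"dz":0,"turn":0,"fingers":0.4},{"dx":-25,"dy":0,"dz":0,"turn":0,"fingers":0.4},{"dx":-25,"dy":0,"dz":0,"turn":0,"fingers":0.4}]' 40
python3 w.py w5
```

```text
clock: 10.55
position: [0.5684, -0.141, 0.1505]
orientation: [0.456, 0.541, -0.456, 0.54]
wrist_force: [0.5, -1.0, 0.7]
opening: 0.596
[[ 0.986 -0.161 -0.048  0.555]
 [ 0.168  0.946  0.278 -0.07 ]
 [ 0.001 -0.282  0.959  0.276]
 [ 0.     0.     0.     1.   ]]
```

View pics/w5b.png

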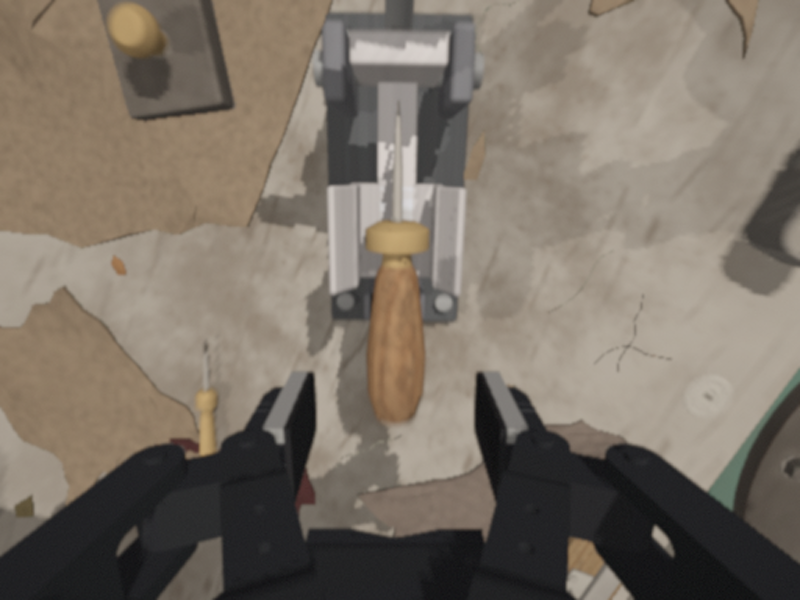

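```bash
cat >> h.py <<'E'
PIN=np.array([.5502,-.0312,0]);SX=np.array([.167,-.986,0]);SY=np.array([.986,.167,0]);SX/=np.linalg.norm(SX);SY/=np.linalg.norm(SY)
def st(x,y,z): return PIN+SX*x+SY*y+np.array([0,0,z])
def instand():
    p=tool()[0]-PIN; return np.array([p@SX,p@SY,p[2]])
E
python3 - <<'E'
from h import *
print(instand(),go(st(-.022,0,.21)),tool()[1].round(3).tolist())
pr=None
for th in list(np.arange(0,73,4))+[76,78,80]:
    f=np.radians(115+th); c=np.array([110*np.cos(f),60+110*np.sin(f)]); n=np.array([np.sin(f),-np.cos(f)]); r=np.array([np.cos(f),np.sin(f)])
    P=c+7*n-3*r+[11,17]
    if th>62: P[0]-= 0
    print(th,P.round(1),None if pr is None else ("dx",round(pr[1]-P[1],1),"dz",round(P[0]-pr[0],1))); pr=P
m=camera_model("wrist")
import pickle
m=pickle.load(open("pics/w5.pkl","rb"))
for u,v in [(399,101),(398,82)]:
  q=onz(m,u*.64,v*.64,.081)-PIN; print("tip",q@SX,q@SY)
q=onz(m,398*.64,220*.64,.081)-PIN; print("collar",q@SX,q@SY)
E
```

```text
[0.11226577 0.00147523 0.1561586 ] [ -54.3   -0.9 -134.1] [[0.007, 0.986, 0.168], [-0.002, 0.168, -0.986], [-1.0, 0.007, 0.004]]
0 [-27.9 176.9] None
4 [-34.8 174. ] ('dx', np.float64(3.0), 'dz', np.float64(-6.9))
8 [-41.4 170.6] ('dx', np.float64(3.4), 'dz', np.float64(-6.7))
12 [-47.8 166.7] ('dx', np.float64(3.9), 'dz', np.float64(-6.4))
16 [-53.9 162.3] ('dx', np.float64(4.3), 'dz', np.float64(-6.1))
20 [-59.7 157.6] ('dx', np.float64(4.7), 'dz', np.float64(-5.8))
24 [-65.2 152.5] ('dx', np.float64(5.1), 'dz', np.float64(-5.5))
28 [-70.2 147. ] ('dx', np.float64(5.5), 'dz', np.float64(-5.1))
32 [-74.9 141.1] ('dx', np.float64(5.8), 'dz', np.float64(-4.7))
36 [-79.2 135. ] ('dx', np.float64(6.2), 'dz', np.float64(-4.3))
40 [-83.  128.6] ('dx', np.float64(6.4), 'dz', np.float64(-3.8))
44 [-86.4 121.9] ('dx', np.float64(6.7), 'dz', np.float64(-3.4))
48 [-89.3 115. ] ('dx', np.float64(6.9), 'dz', np.float64(-2.9))
52 [-91.7 107.9] ('dx', np.float64(7.1), 'dz', np.float64(-2.4))
56 [-93.6 100.7] ('dx', np.float64(7.2), 'dz', np.float64(-1.9))
60 [-95.   93.3] ('dx', np.float64(7.4), 'dz', np.float64(-1.4))
64 [-95.9  85.9] ('dx', np.float64(7.4), 'dz', np.float64(-0.9))
68 [-96.2  78.4] ('dx', np.float64(7.5), 'dz', np.float64(-0.4))
72 [-96.1  70.9] ('dx', np.float64(7.5), 'dz', np.float64(0.2))
76 [-95.4  63.5] ('dx', np.float64(7.5), 'dz', np.float64(0.7))
78 [-94.8  59.8] ('dx', np.float64(3.7), 'dz', np.float64(0.5))
80 [-94.2  56.1] ('dx', np.float64(3.7), 'dz', np.float64(0.7))
tip 0.01481966929908844 4.790424165186537e-06
tip 0.008194138581972356 -0.00039759713134845123
collar 0.05968738927810389 -0.0002314356056105071
```

```bash
python3 -m creep '[{"dx":-20,"dy":0,"dz":0,"turn":0,"fingers":0.4},{"dx":-20,"dy":0,"dz":-10,"turn":0,"fingers":0.6},{"dx":-14,"dy":-1,"dz":-20,"turn":0,"fingers":1},{"dx":0,"dy":0,"dz":-26,"turn":0,"fingers":1},{"dx":0,"dy":0,"dz":-26,"turn":0,"fingers":1},{"dx":0,"dy":0,"dz":-26,"turn":0,"fingers":1},{"dx":0,"dy":0,"dz":-25,"turn":0,"fingers":1},{"dx":0,"dy":0,"dz":0,"turn":0,"fingers":1},{"dx":0,"dy":0,"dz":0,"turn":0,"fingers":1},{"dx":0,"dy":0,"dz":0,"turn":0,"fingers":1}]' 40
python3 -c "
from h import *
print(instand())"; python3 w.py w6
```

```text
clock: 11.6
position: [0.5454, -0.0109, 0.2036]
orientation: [0.456, 0.54, -0.456, 0.54]
wrist_force: [0.5, -0.0, 0.4]
opening: -0.006
[-0.02077926 -0.00132896  0.20356763]
[[ 0.986 -0.16  -0.049  0.532]
 [ 0.167  0.946  0.278  0.06 ]
 [ 0.002 -0.282  0.959  0.329]
 [ 0.     0.     0.     1.   ]]
```

View pics/w6b.png

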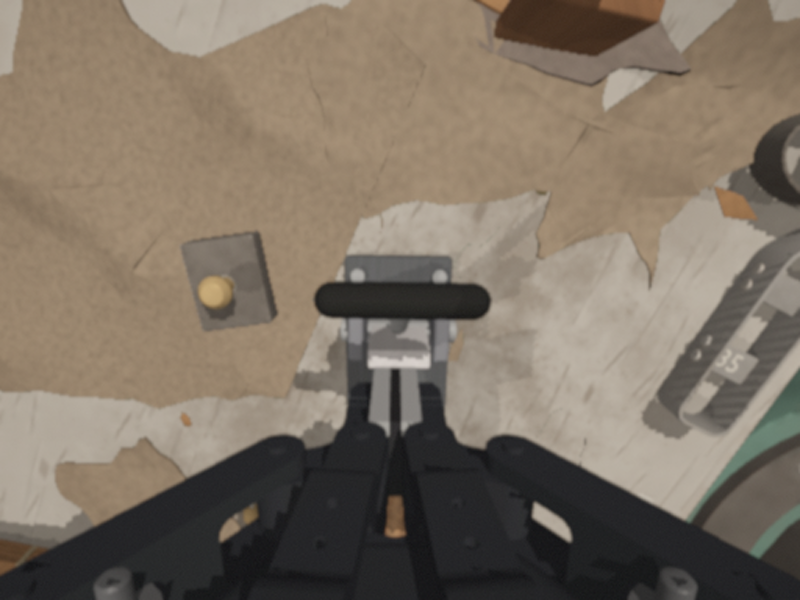

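```bash
python3 -c "
from h import *
import pickle
m=pickle.load(open('pics/w6.pkl','rb'))
for u,v in [(315,300),(402.5,300),(490,301)]:
  q=onz(m,u*.64,v*.64,.16)-PIN; print(q@SX,q@SY)"
python3 -m creep '[{"dx":13,"dy":0.5,"dz":0,"turn":0,"fingers":1},{"dx":14,"dy":0.5,"dz":0,"turn":0,"fingers":1},{"dx":0,"dy":0,"dz":-6,"turn":0,"fingers":1},{"dx":3,"dy":0,"dz":-7,"turn":0,"fingers":1},{"dx":3.4,"dy":0,"dz":-6.7,"turn":0,"fingers":1},{"dx":3.9,"dy":0,"dz":-6.4,"turn":0,"fingers":1},{"dx":4.3,"dy":0,"dz":-6.1,"turn":0,"fingers":1},{"dx":0,"dy":0,"dz":0,"turn":0,"fingers":1},{"dx":0,"dy":0,"dz":0,"turn":0,"fingers":1},{"dx":0,"dy":0,"dz":0,"turn":0,"fingers":1}]' 40
python3 -c "
from h import *
print(instand())"; python3 w.py w7
```

```text
-0.04580527581615188 -0.03201846803842148
-0.045806662720017835 0.00043850914251704527
-0.04542232330475952 0.0329376314172724
clock: 12.65
position: [0.5409, 0.0219, 0.1619]
orientation: [0.456, 0.54, -0.456, 0.54]
wrist_force: [-0.6, -0.0, -0.9]
opening: 0.002
[-0.05392694 -0.00029999  0.16190268]
[[ 0.986 -0.161 -0.049  0.527]
 [ 0.168  0.946  0.277  0.093]
 [ 0.002 -0.282  0.96   0.288]
 [ 0.     0.     0.     1.   ]]
```

View pics/w7b.png

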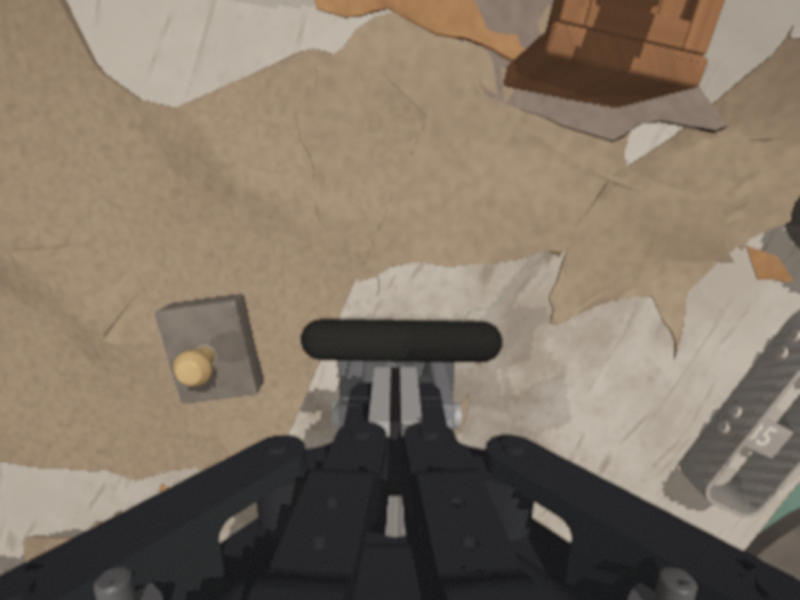

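```bash
python3 -m creep '[{"dx":4.7,"dy":0,"dz":-5.8,"turn":0,"fingers":1},{"dx":5.1,"dy":0,"dz":-5.5,"turn":0,"fingers":1},{"dx":5.5,"dy":0,"dz":-5.1,"turn":0,"fingers":1},{"dx":5.8,"dy":0,"dz":-4.7,"turn":0,"fingers":1},{"dx":6.2,"dy":0,"dz":-4.5,"turn":0,"fingers":1},{"dx":6.4,"dy":0,"dz":-4.5,"turn":0,"fingers":1},{"dx":6.7,"dy":0,"dz":-4.4,"turn":0,"fingers":1},{"dx":6.9,"dy":0,"dz":-3.9,"turn":0,"fingers":1},{"dx":7.1,"dy":0,"dz":-3.4,"turn":0,"fingers":1},{"dx":0,"dy":0,"dz":0,"turn":0,"fingers":1}]' 40
python3 -c "
from h import *
print(instand())"; python3 w.py w8
```

```text
clock: 13.7
position: [0.533, 0.0636, 0.1058]
orientation: [0.455, 0.541, -0.456, 0.54]
wrist_force: [-0.1, 0.8, 0.3]
opening: 0.003
[-0.09636408 -0.00117386  0.10577121]
[[ 0.986 -0.162 -0.046  0.52 ]
 [ 0.169  0.946  0.277  0.135]
 [-0.001 -0.281  0.96   0.232]
 [ 0.     0.     0.     1.   ]]
```

View pics/w8b.png

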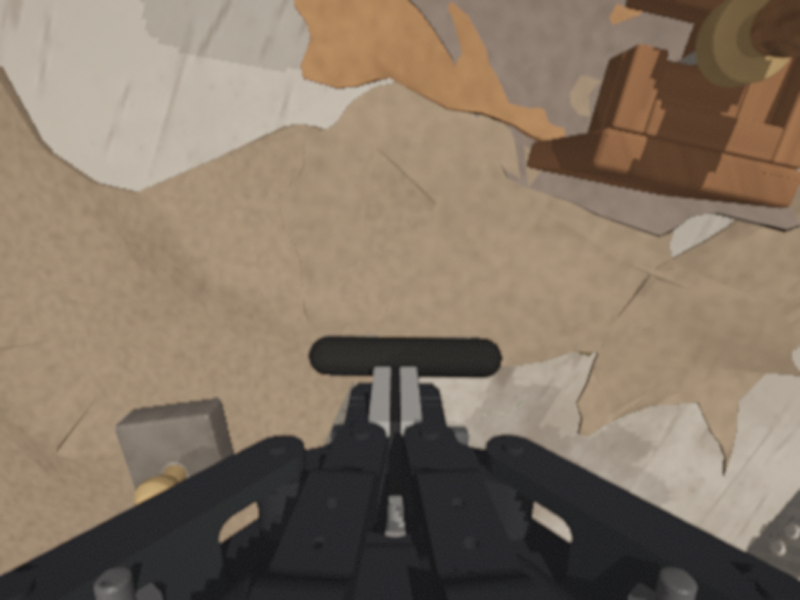

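```bash
python3 -m creep '[{"dx":7,"dy":0,"dz":-2,"turn":0,"fingers":1},{"dx":7,"dy":0,"dz":-2,"turn":0,"fingers":1},{"dx":7,"dy":0,"dz":-2,"turn":0,"fingers":1},{"dx":7,"dy":0,"dz":-1,"turn":0,"fingers":1},{"dx":6,"dy":0,"dz":0,"turn":0,"fingers":1},{"dx":5,"dy":0,"dz":0,"turn":0,"fingers":1},{"dx":4,"dy":0,"dz":0,"turn":0,"fingers":1},{"dx":2,"dy":0,"dz":0,"turn":0,"fingers":1},{"dx":0,"dy":0,"dz":0,"turn":0,"fingers":1},{"dx":0,"dy":0,"dz":0,"turn":0,"fingers":1}]' 40
python3 -c "
from h import *
print(instand())"
```

```text
clock: 14.75
position: [0.5326, 0.0699, 0.0623]
orientation: [0.456, 0.54, -0.456, 0.54]
wrist_force: [0.0, -0.5, -0.2]
opening: -0.001
[-0.10261763 -0.00042769  0.06233646]
```

```bash
python3 -m creep '[{"dx":1,"dy":0,"dz":0,"turn":0,"fingers":1},{"dx":1,"dy":0,"dz":0,"turn":0,"fingers":1},{"dx":1,"dy":0,"dz":0,"turn":0,"fingers":1},{"dx":1,"dy":0,"dz":0,"turn":0,"fingers":1},{"dx":0,"dy":0,"dz":0,"turn":0,"fingers":1},{"dx":0,"dy":0,"dz":0,"turn":0,"fingers":1},{"dx":0,"dy":0,"dz":0,"turn":0,"fingers":1},{"dx":0,"dy":0,"dz":0,"turn":0,"fingers":1},{"dx":0,"dy":0,"dz":0,"turn":0,"fingers":1},{"dx":0,"dy":0,"dz":0,"turn":0,"fingers":1}]' 40
python3 - <<'E'
from h import *
print(instand())
for n in ["scene","top"]:
    im=camera(n)[:,:,::-1]; cv2.imwrite(f"pics/{n}2.png",im)
    r,c=(130,200) if n=="scene" else (140,210)
    cv2.imwrite(f"pics/{n}2z.png",cv2.resize(im[r:r+130,c:c+140],None,fx=4.2,fy=4.2,interpolation=cv2.INTER_CUBIC))
E
```

```text
clock: 15.75
position: [0.533, 0.0698, 0.0593]
orientation: [0.456, 0.54, -0.456, 0.541]
wrist_force: [-2.3, -0.4, 7.3]
opening: -0.003
[-0.10245788 -0.00014175  0.05931032]
```

View pics/scene2z.png

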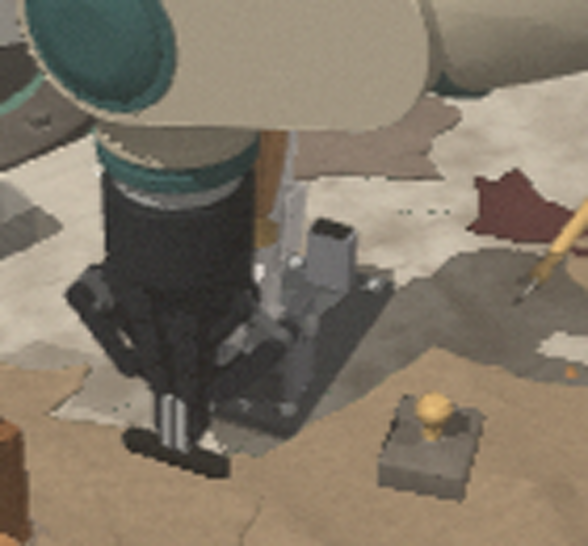

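View pics/top2z.png

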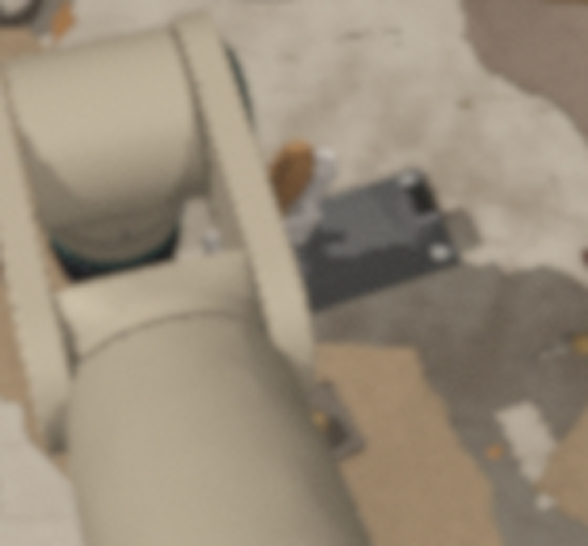

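```bash
python3 -m creep '[{"dx":-10,"dy":0,"dz":-1,"turn":0,"fingers":1},{"dx":-30,"dy":0,"dz":0,"turn":0,"fingers":1},{"dx":-35,"dy":0,"dz":0,"turn":0,"fingers":1},{"dx":-35,"dy":0,"dz":0,"turn":0,"fingers":1},{"dx":-35,"dy":0,"dz":0,"turn":0,"fingers":1},{"dx":-35,"dy":0,"dz":0,"turn":0,"fingers":0.6},{"dx":-35,"dy":0,"dz":0,"turn":0,"fingers":0.4},{"dx":-25,"dy":0,"dz":0,"turn":0,"fingers":0.4},{"dx":0,"dy":0,"dz":0,"turn":0,"fingers":0.4},{"dx":0,"dy":0,"dz":0,"turn":0,"fingers":0.4}]' 40
python3 w.py w9; python3 -c "
from h import *
print(instand(),go(st(.004,0,.29)))"
```

```text
clock: 16.85
position: [0.5324, 0.0709, 0.2985]
orientation: [0.456, 0.54, -0.456, 0.541]
wrist_force: [1.1, -0.4, -0.9]
opening: 0.601
[[ 0.986 -0.161 -0.049  0.519]
 [ 0.168  0.946  0.278  0.142]
 [ 0.002 -0.282  0.959  0.424]
 [ 0.     0.     0.     1.   ]]
[-0.10367716 -0.00075023  0.29730782] [  7.3   0.6 107.7]
```

View pics/w9b.png

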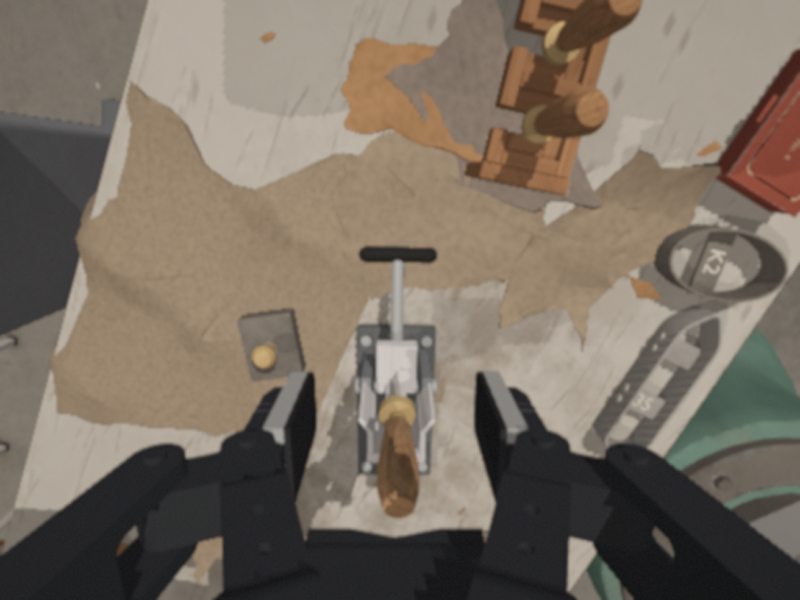

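```bash
python3 - <<'E'
from h import *
import pickle
m=pickle.load(open("pics/w9.pkl","rb"))
for n,u,v,z in [("end",398,503,.1995),("bar",398,254,.036),("collar",397,412,.12)]:
    q=onz(m,u*.64,v*.64,z)-PIN; print(n,q@SX,q@SY)
print(go(st(.004,0.0,.22)),go(st(.004,0,.178)))
E
```

```text
end 0.005509632801380487 0.0005297641317259175
bar -0.10683586895298006 0.0015776538356236213
collar -0.007597537617273975 0.00046124812403419674
[ 77.3   0.7 107.7] [119.3   0.8 107.7]
```

```bash
python3 -m creep '[{"dx":0,"dy":0.6,"dz":25,"turn":0,"fingers":0.4},{"dx":0,"dy":0.6,"dz":27,"turn":0,"fingers":0.4},{"dx":0,"dy":0,"dz":27,"turn":0,"fingers":0.4},{"dx":0,"dy":0,"dz":27,"turn":0,"fingers":0.4},{"dx":15,"dy":0,"dz":1,"turn":0,"fingers":0.4},{"dx":25,"dy":0,"dz":0,"turn":0,"fingers":0.4},{"dx":25,"dy":0,"dz":0,"turn":0,"fingers":0.4},{"dx":0,"dy":0,"dz":0,"turn":0,"fingers":0.4},{"dx":0,"dy":0,"dz":0,"turn":0,"fingers":0.4},{"dx":0,"dy":0,"dz":0,"turn":0,"fingers":0.4}]' 40
python3 w.py w10; python3 -c "
from h import *
print(instand(),go(st(.004,0.0005,.178)))"
```

```text
clock: 17.9
position: [0.552, -0.0341, 0.2345]
orientation: [0.456, 0.54, -0.456, 0.541]
wrist_force: [0.5, 0.3, 0.2]
opening: 0.6
[[ 0.986 -0.161 -0.05   0.538]
 [ 0.169  0.946  0.278  0.037]
 [ 0.003 -0.282  0.959  0.36 ]
 [ 0.     0.     0.     1.   ]]
[0.00325863 0.00134687 0.23478493] [56.8 -1.   0.7]
```

View pics/w10b.png

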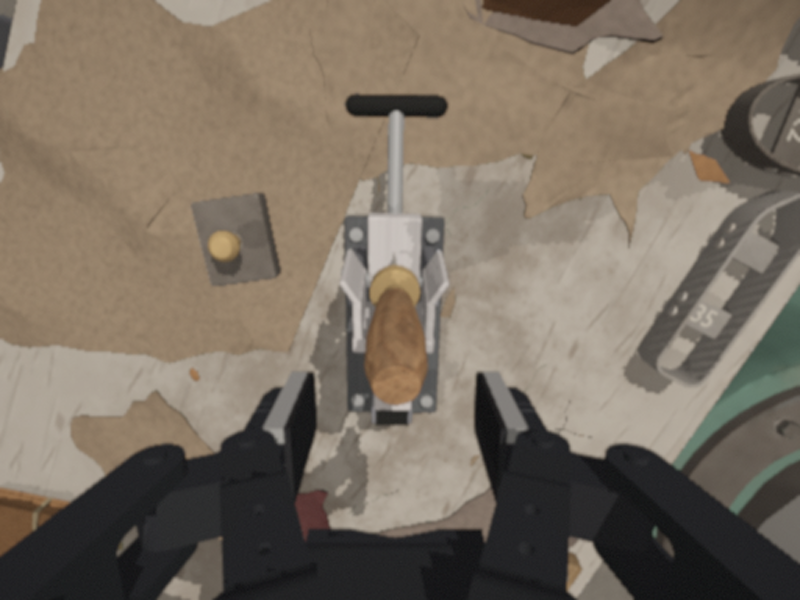

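```bash
python3 -c "
from h import *
import pickle
m=pickle.load(open('pics/w10.pkl','rb'))
q=onz(m,396*.64,380*.64,.1995)-PIN; print(q@SX,q@SY)"
python3 -m creep '[{"dx":14,"dy":0,"dz":0,"turn":0,"fingers":0.4},{"dx":14,"dy":0,"dz":0,"turn":0,"fingers":0.4},{"dx":14,"dy":0,"dz":0,"turn":0,"fingers":0.4},{"dx":14,"dy":0,"dz":0,"turn":0,"fingers":0.4},{"dx":0,"dy":0,"dz":0,"turn":0,"fingers":0.4},{"dx":0,"dy":0,"dz":0,"turn":0,"fingers":0.6},{"dx":0,"dy":0,"dz":0,"turn":0,"fingers":1},{"dx":0,"dy":0,"dz":0,"turn":0,"fingers":1},{"dx":0,"dy":0,"dz":0,"turn":0,"fingers":1},{"dx":0,"dy":0,"dz":0,"turn":0,"fingers":1}]' 30
python3 -c "
from h import *
print(instand())"
```

```text
0.006518884446096646 0.0006531484027650787
clock: 18.95
position: [0.5519, -0.0345, 0.178]
orientation: [0.456, 0.54, -0.456, 0.541]
wrist_force: [-0.2, -0.1, 1.6]
opening: 0.301
[0.00350236 0.00114938 0.17795534]
```

```bash
python3 -m creep '[{"dx":-5,"dy":0,"dz":0,"turn":0,"fingers":1},{"dx":-12,"dy":0,"dz":0,"turn":0,"fingers":1},{"dx":-15,"dy":0,"dz":0,"turn":0,"fingers":1},{"dx":-15,"dy":0,"dz":0,"turn":0,"fingers":1},{"dx":-15,"dy":0,"dz":0,"turn":0,"fingers":1},{"dx":-15,"dy":0,"dz":0,"turn":0,"fingers":1},{"dx":-15,"dy":0,"dz":0,"turn":0,"fingers":1},{"dx":-15,"dy":0,"dz":0,"turn":0,"fingers":1},{"dx":-8,"dy":0,"dz":0,"turn":0,"fingers":1},{"dx":0,"dy":0,"dz":0,"turn":0,"fingers":1}]' 30
python3 w.py w11; python3 -c "
from h import *
print(instand());plan([.5,.15,.285],17.6)"
```

```text
clock: 19.95
position: [0.552, -0.0344, 0.2939]
orientation: [0.456, 0.54, -0.456, 0.541]
wrist_force: [-0.4, -0.4, -1.3]
opening: 0.302
[[ 0.986 -0.16  -0.051  0.538]
 [ 0.168  0.946  0.278  0.037]
 [ 0.003 -0.283  0.959  0.42 ]
 [ 0.     0.     0.     1.   ]]
[0.00344083 0.00098876 0.29258422]
[  1.  -2. -19.] 1.7600000000000002
[  1.  -3. -19.] 1.7600000000000002
[  1.  -3. -19.] 1.7600000000000002
[  1.  -4. -19.] 1.7600000000000002
[  1.  -4. -19.] 1.7600000000000002
[  1.  -5. -19.] 1.7600000000000002
[  1.  -5. -18.] 1.7600000000000002
[  1.  -6. -18.] 1.7600000000000002
[  1.  -7. -18.] 1.7600000000000002
[  1.  -7. -18.] 1.7600000000000002
```

View pics/w11b.png

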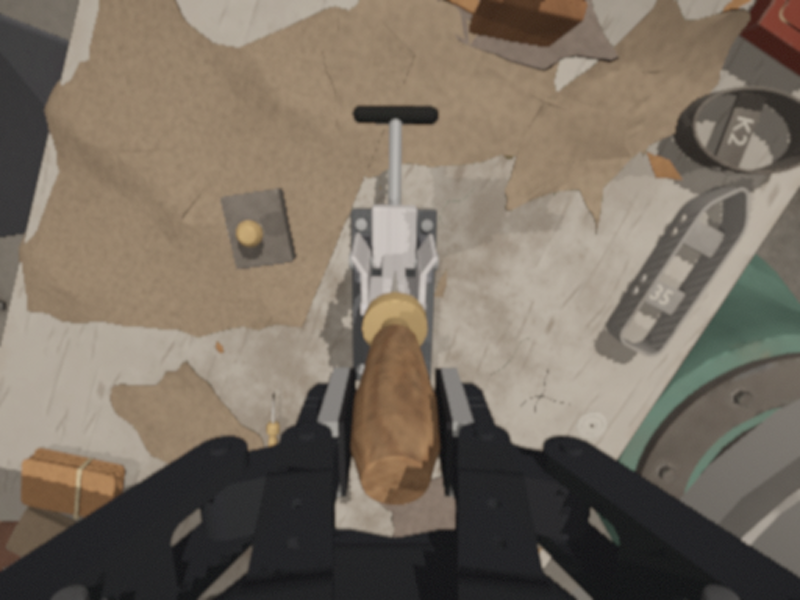

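```bash
python3 -m creep '[{"dx":1,"dy":-2,"dz":-19,"turn":1.76,"fingers":1},{"dx":1,"dy":-3,"dz":-19,"turn":1.76,"fingers":1},{"dx":1,"dy":-3,"dz":-19,"turn":1.76,"fingers":1},{"dx":0,"dy":-4,"dz":-19,"turn":1.76,"fingers":1},{"dx":0,"dy":-4,"dz":-19,"turn":1.76,"fingers":1},{"dx":0,"dy":-5,"dz":-19,"turn":1.76,"fingers":1},{"dx":0,"dy":-5,"dz":-18,"turn":1.76,"fingers":1},{"dx":0,"dy":-6,"dz":-18,"turn":1.76,"fingers":1},{"dx":0,"dy":-7,"dz":-18,"turn":1.76,"fingers":1},{"dx":0,"dy":-7,"dz":-18,"turn":1.76,"fingers":1}]' 30
python3 -m creep '[{"dx":0,"dy":0,"dz":0,"turn":0,"fingers":1},{"dx":0,"dy":0,"dz":0,"turn":0,"fingers":1},{"dx":0,"dy":0,"dz":0,"turn":0,"fingers":1},{"dx":0,"dy":0,"dz":0,"turn":0,"fingers":1},{"dx":0,"dy":0,"dz":0,"turn":0,"fingers":1},{"dx":0,"dy":0,"dz":0,"turn":0,"fingers":1},{"dx":0,"dy":0,"dz":0,"turn":0,"fingers":1},{"dx":0,"dy":0,"dz":0,"turn":0,"fingers":1},{"dx":0,"dy":0,"dz":0,"turn":0,"fingers":1},{"dx":0,"dy":0,"dz":0,"turn":0,"fingers":1}]' 30
python3 w.py w12; python3 -c "
from h import *
print(tool()[1].round(3))
for n in ['scene']:
    im=camera(n)[:,:,::-1]; cv2.imwrite('pics/scene3.png',im)
    cv2.imwrite('pics/scene3z.png',cv2.resize(im[130:330,100:300],None,fx=3,fy=3,interpolation=cv2.INTER_CUBIC))
"
```

```text
clock: 21.0
position: [0.4992, 0.1514, 0.2881]
orientation: [-0.533, -0.464, 0.534, -0.464]
wrist_force: [0.7, 0.4, -0.7]
opening: 0.298
clock: 22.0
position: [0.4997, 0.1508, 0.2893]
orientation: [0.533, 0.464, -0.533, 0.464]
wrist_force: [-0.0, 0.4, 0.2]
opening: 0.299
[[ 0.99   0.132  0.038  0.508]
 [-0.138  0.95   0.279  0.222]
 [ 0.001 -0.282  0.96   0.415]
 [ 0.     0.     0.     1.   ]]
[[ 0.     0.99  -0.138]
 [-0.    -0.138 -0.99 ]
 [-1.     0.     0.   ]]
```

View pics/w12b.png

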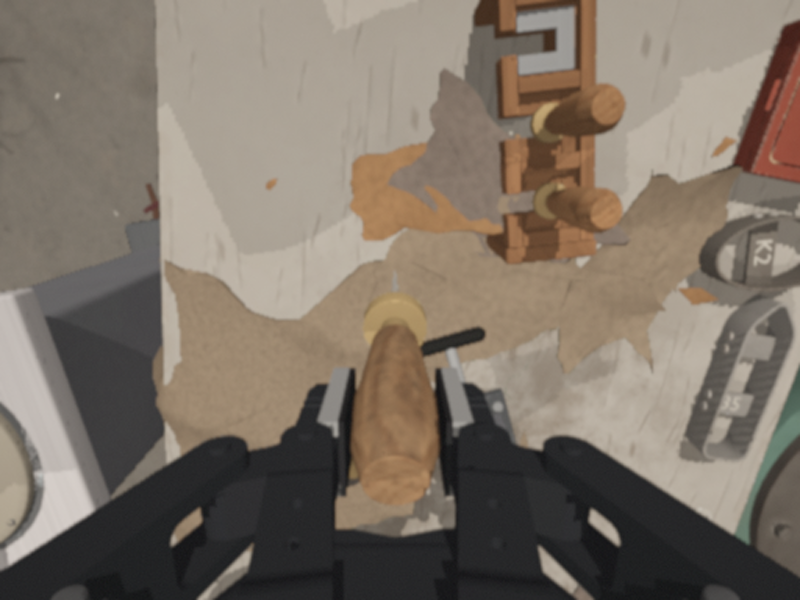

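View pics/scene3z.png

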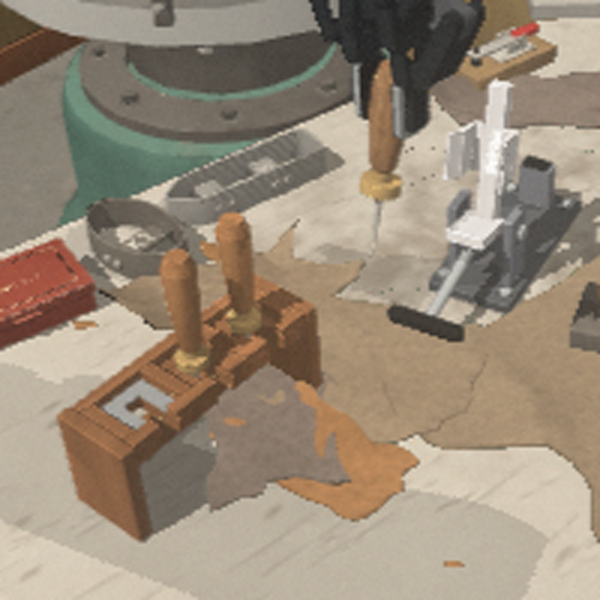

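```bash
python3 - <<'E'
import cv2
im=cv2.imread("pics/w12.png")[0:175,295:405]
cv2.imwrite("pics/w12z.png",cv2.resize(im,None,fx=3.4*1.0,fy=3.4,interpolation=cv2.INTER_CUBIC))
im=cv2.imread("pics/w12.png")[160:330,200:310]
cv2.imwrite("pics/w12y.png",cv2.resize(im,None,fx=3.4,fy=3.4,interpolation=cv2.INTER_CUBIC))
E
```

```text
(no output)
```

View pics/w12z.png

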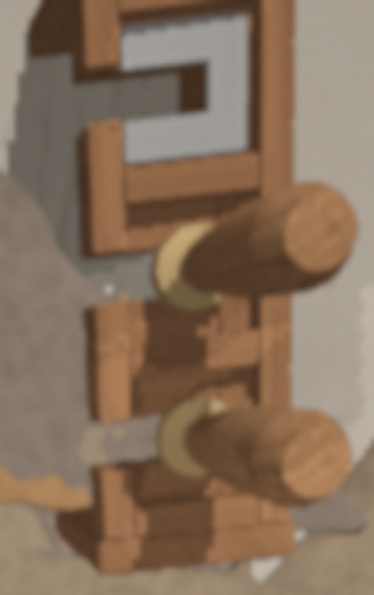

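View pics/w12y.png

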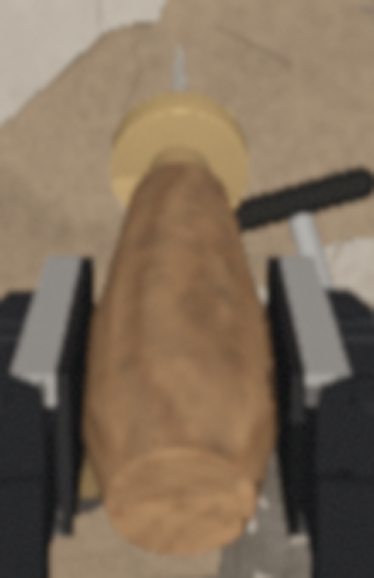

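```bash
python3 - <<'E'
from h import *
import pickle
m=pickle.load(open("pics/w12.pkl","rb"))
g=lambda x,y,z:onz(m,295+x/3.4,y/3.4,z)
P={k:g(*v) for k,v in dict(TR=(250,13,.077),BR=(246,153,.077),BL=(125,163,.077),TL=(120,38,.077),s1=(207,64,.077),s2=(207,111,.077),rbl=(85,256,.083),rblip=(101,572,.083),rbr=(291,550,.083),pl_slit_tl=(122,74,.077),pl_slit_bl=(122,122,.077)).items()}
for k,v in P.items(): print(k,v.round(4))
d=P["TR"]-P["BR"]; print("TR-BR",np.linalg.norm(d),np.degrees(np.arctan2(d[1],d[0]))-90)
d=P["BR"]-P["BL"]; print("BR-BL",np.linalg.norm(d),np.degrees(np.arctan2(d[1],d[0])))
d=P["s1"]-P["s2"]; print("slot w",np.linalg.norm(d),np.degrees(np.arctan2(d[1],d[0]))-90)
d=P["rbr"]-P["rblip"]; print("rack w",np.linalg.norm(d),np.degrees(np.arctan2(d[1],d[0])))
yaw=np.radians(-7.5);rx=np.array([np.cos(yaw),np.sin(yaw),0]);ry=np.array([-rx[1],rx[0],0])
print("seat from slot end",((P["s1"]+P["s2"])/2-.010*rx).round(4))
print("seat from right edge",((P["TR"]+P["BR"])/2-.018*rx).round(4))
mid=(P["rblip"]+P["rbr"])/2
print("rack right end mid",mid.round(4),"seat",(mid+ry*(.092+.05)).round(4))
# awl: collar px, handle end
h=lambda x,y,z:onz(m,200+x/3.4,160+y/3.4,z)
p,M,o=tool()
for n,x,y,dz in [("collar centre",180,152,-.066),("end centre",182,500,.02),("tip",179,48,-.11)]:
    q=h(x,y,p[2]+dz)-p; print(n,"tool y,z:",(M.T@q*1000).round(1))
E
```

```text
TR [0.6343 0.3025 0.077 ]
BR [0.632  0.2658 0.077 ]
BL [0.5961 0.268  0.077 ]
TL [0.5968 0.3013 0.077 ]
s1 [0.6215 0.2911 0.077 ]
s2 [0.6209 0.2787 0.077 ]
rbl [0.5809 0.2434 0.083 ]
rblip [0.5788 0.1463 0.083 ]
rbr [0.6405 0.1451 0.083 ]
pl_slit_tl [0.5967 0.2919 0.077 ]
pl_slit_bl [0.5959 0.2792 0.077 ]
TR-BR 0.03679433180077609 -3.616229476497736
BR-BL 0.03598902450114769 -3.5723152504290563
slot w 0.012397725631102044 -2.4347921977137332
rack w 0.061689472564998946 -1.169506079778409
seat from slot end [0.6113 0.2862 0.077 ]
seat from right edge [0.6153 0.2865 0.077 ]
rack right end mid [0.6097 0.1457 0.083 ] seat [0.6282 0.2865 0.083 ]
collar centre tool y,z: [66.  -1.1 -9.6]
end centre tool y,z: [-20.   -1.    6.2]
tip tool y,z: [110.   -1.2 -20.8]
```

```bash
python3 -c "
from h import *
plan([.525,.2855,.25],85)"
```

```text
[  4.   1. -14.] 8.5
[  4.  -1. -14.] 8.5
[  4.  -3. -13.] 8.5
[  4.  -5. -13.] 8.5
[  4.  -7. -12.] 8.5
[  4.  -9. -11.] 8.5
[  4. -10.  -9.] 8.5
[  4. -11.  -8.] 8.5
[  4. -12.  -6.] 8.5
[  4. -13.  -4.] 8.5
```

```bash
python3 -m creep '[{"dx":4,"dy":1,"dz":-14,"turn":8.5,"fingers":1},{"dx":4,"dy":-1,"dz":-14,"turn":8.5,"fingers":1},{"dx":4,"dy":-3,"dz":-13,"turn":8.5,"fingers":1},{"dx":4,"dy":-5,"dz":-13,"turn":8.5,"fingers":1},{"dx":4,"dy":-7,"dz":-12,"turn":8.5,"fingers":1},{"dx":4,"dy":-9,"dz":-11,"turn":8.5,"fingers":1},{"dx":4,"dy":-10,"dz":-9,"turn":8.5,"fingers":1},{"dx":4,"dy":-11,"dz":-8,"turn":8.5,"fingers":1},{"dx":4,"dy":-12,"dz":-6,"turn":8.5,"fingers":1},{"dx":4,"dy":-13,"dz":-4,"turn":8.5,"fingers":1}]' 30
python3 w.py w13; python3 -c "
from h import *
print(tool()[1].round(3));print(go([.544,.2855,.124]))"
```

```text
clock: 23.1
position: [0.5284, 0.2859, 0.249]
orientation: [-0.707, 0.02, 0.707, 0.02]
wrist_force: [-0.7, -1.0, -0.9]
opening: 0.3
[[-0.057  0.958  0.281  0.599]
 [-0.998 -0.054 -0.017  0.282]
 [-0.001 -0.282  0.959  0.375]
 [ 0.     0.     0.     1.   ]]
[[-0.001 -0.064 -0.998]
 [ 0.    -0.998  0.064]
 [-1.    -0.     0.001]]
[123.9   0.9 -16.2]
```

View pics/w13b.png

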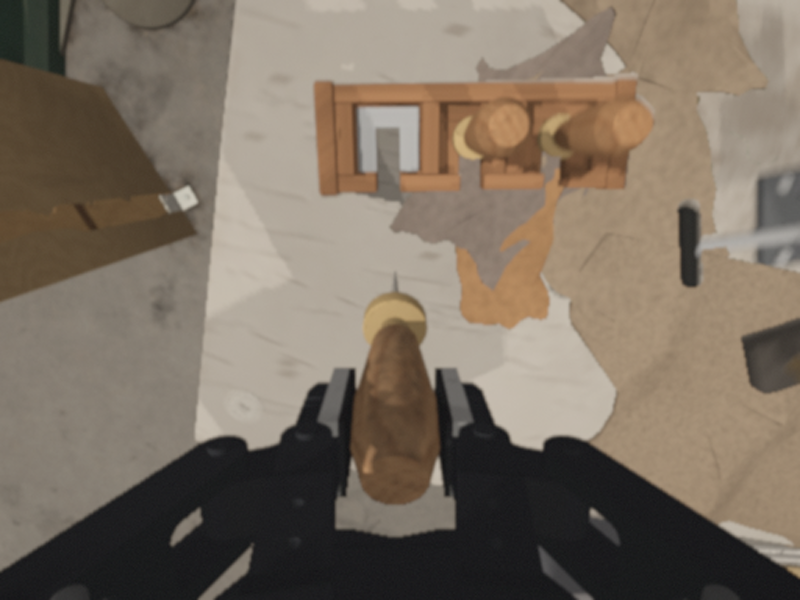

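```bash
python3 - <<'E'
import cv2
im=cv2.imread("pics/w13.png")[45:130,195:310]
cv2.imwrite("pics/w13z.png",cv2.resize(im,None,fx=6,fy=6,interpolation=cv2.INTER_CUBIC))
E
```

```text
(no output)
```

View pics/w13z.png

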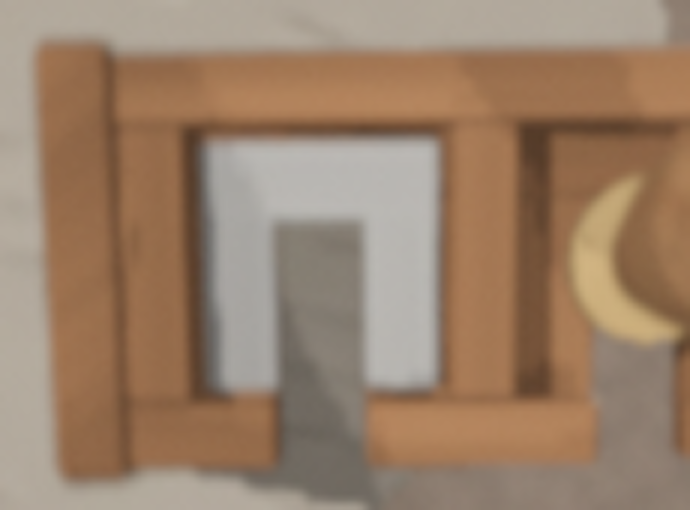

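```bash
python3 - <<'E'
from h import *
import pickle
m=pickle.load(open("pics/w13.pkl","rb"))
g=lambda x,y,z:onz(m,195+x/6,45+y/6,z)
P={k:g(*v) for k,v in dict(TL=(205,140,.077),TR=(440,138,.077),BR=(437,390,.077),BL=(217,390,.077),e1=(275,222,.077),e2=(362,222,.077),f1=(278,462,.083),f2=(365,462,.083),bk1=(110,55,.083),bk2=(620,52,.083),fr1=(130,467,.083),fr2=(595,460,.083),endL=(63,475,.083),endBL=(40,45,.083)).items()}
for k,v in P.items(): print(k,v.round(4))
ang=lambda a,b:np.degrees(np.arctan2(*(P[b]-P[a])[[1,0]]))
print("yaw y",ang("bk2","bk1")-90,ang("fr2","fr1")-90,ang("TR","TL")-90,"depth",ang("endL","endBL"))
yaw=np.radians(-3);rx=np.array([np.cos(yaw),np.sin(yaw),0])
print("seat slot",((P["e1"]+P["e2"])/2-.01*rx).round(4),"plate",((P["TL"]+P["TR"]+P["BR"]+P["BL"])/4).round(4))
print("rack mid x",((P["fr1"]+P["fr2"]+P["bk1"]+P["bk2"])/4).round(4))
E
```

```text
TL [0.6333 0.3018 0.077 ]
TR [0.6315 0.2662 0.077 ]
BR [0.5948 0.2682 0.077 ]
BL [0.5968 0.3028 0.077 ]
e1 [0.621 0.292 0.077]
e2 [0.6203 0.2787 0.077 ]
f1 [0.5855 0.2937 0.083 ]
f2 [0.5847 0.2802 0.083 ]
bk1 [0.645  0.3144 0.083 ]
bk2 [0.6411 0.2396 0.083 ]
fr1 [0.5861 0.3168 0.083 ]
fr2 [0.583  0.2444 0.083 ]
endL [0.5854 0.3274 0.083 ]
endBL [0.6469 0.3246 0.083 ]
yaw y -2.9637042450532363 -2.4239377162084565 -2.818369697501552 depth -2.6240402462662322
seat slot [0.6107 0.2858 0.077 ] plate [0.6141 0.2848 0.077 ]
rack mid x [0.6138 0.2788 0.083 ]
```

```bash
python3 -m creep '[{"dx":10,"dy":0,"dz":0,"turn":0,"fingers":1},{"dx":18,"dy":0,"dz":0,"turn":0,"fingers":1},{"dx":18,"dy":0,"dz":0,"turn":0,"fingers":1},{"dx":18,"dy":0,"dz":0,"turn":0,"fingers":1},{"dx":18,"dy":0.5,"dz":0,"turn":-0.6,"fingers":1},{"dx":18,"dy":0,"dz":-6,"turn":0,"fingers":1},{"dx":18,"dy":0,"dz":-6,"turn":0,"fingers":1},{"dx":6,"dy":0,"dz":0,"turn":0,"fingers":1},{"dx":0,"dy":0,"dz":0,"turn":0,"fingers":1},{"dx":0,"dy":0,"dz":0,"turn":0,"fingers":1}]' 30
python3 w.py w14
```

```text
clock: 24.15
position: [0.5404, 0.2842, 0.1262]
orientation: [0.707, -0.014, -0.707, -0.014]
wrist_force: [-0.4, -0.7, 0.3]
opening: 0.297
[[-0.039  0.959  0.28   0.611]
 [-0.999 -0.037 -0.012  0.282]
 [-0.001 -0.281  0.96   0.252]
 [ 0.     0.     0.     1.   ]]
```

View pics/w14b.png

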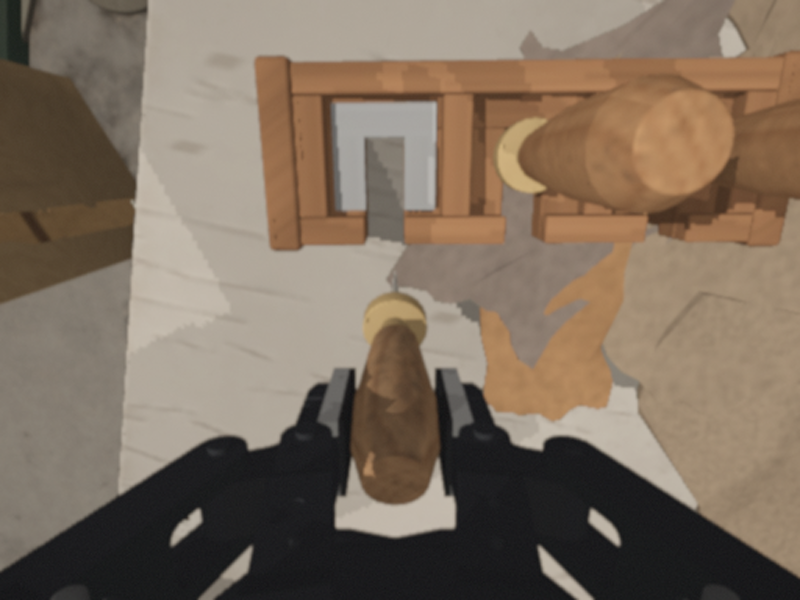

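```bash
python3 -m creep '[{"dx":1,"dy":-1.5,"dz":-4,"turn":0,"fingers":1},{"dx":1,"dy":-1.5,"dz":-4,"turn":0,"fingers":1},{"dx":0,"dy":0,"dz":-4,"turn":0,"fingers":1},{"dx":0,"dy":0,"dz":-3,"turn":0,"fingers":1},{"dx":0,"dy":0,"dz":-3,"turn":0,"fingers":1},{"dx":0,"dy":0,"dz":-3,"turn":0,"fingers":1},{"dx":0,"dy":0,"dz":-3,"turn":0,"fingers":1},{"dx":0,"dy":0,"dz":-2,"turn":0,"fingers":1},{"dx":0,"dy":0,"dz":0,"turn":0,"fingers":1},{"dx":0,"dy":0,"dz":0,"turn":0,"fingers":1}]' 20
python3 w.py w15
```

```text
clock: 25.2
position: [0.5654, 0.2864, 0.1229]
orientation: [-0.706, 0.014, 0.708, 0.014]
wrist_force: [-4.7, -0.0, 1.2]
opening: 0.3
[[-0.04   0.958  0.284  0.636]
 [-0.999 -0.038 -0.012  0.284]
 [-0.    -0.284  0.959  0.249]
 [ 0.     0.     0.     1.   ]]
```

View pics/w15b.png

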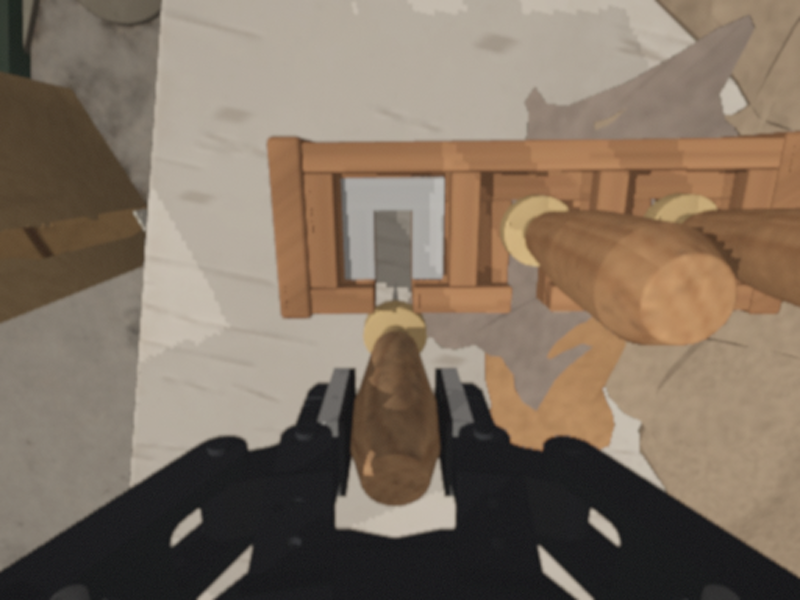

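```bash
python3 -m creep '[{"dx":0,"dy":0,"dz":-1,"turn":0,"fingers":1},{"dx":0,"dy":0,"dz":-1,"turn":0,"fingers":1},{"dx":0,"dy":0,"dz":-1,"turn":0,"fingers":1},{"dx":0,"dy":0,"dz":-1,"turn":0,"fingers":1},{"dx":0,"dy":0,"dz":-1,"turn":0,"fingers":1},{"dx":0,"dy":0,"dz":-1,"turn":0,"fingers":1},{"dx":0,"dy":0,"dz":0,"turn":0,"fingers":1},{"dx":0,"dy":0,"dz":0,"turn":0,"fingers":1},{"dx":0,"dy":0,"dz":0,"turn":0,"fingers":1},{"dx":0,"dy":0,"dz":0,"turn":0,"fingers":1}]' 20
python3 w.py w16;  python3 -c "
from h import *
im=camera('scene')[:,:,::-1]; cv2.imwrite('pics/scene4.png',im)
cv2.imwrite('pics/scene4z.png',cv2.resize(im[170:320,90:240],None,fx=4,fy=4,interpolation=cv2.INTER_CUBIC))"
```

```text
clock: 26.25
position: [0.5714, 0.2862, 0.1231]
orientation: [-0.706, 0.014, 0.708, 0.014]
wrist_force: [-6.4, -1.0, 2.4]
opening: 0.298
[[-0.04   0.958  0.284  0.642]
 [-0.999 -0.038 -0.012  0.284]
 [-0.001 -0.284  0.959  0.249]
 [ 0.     0.     0.     1.   ]]
```

View pics/w16b.png

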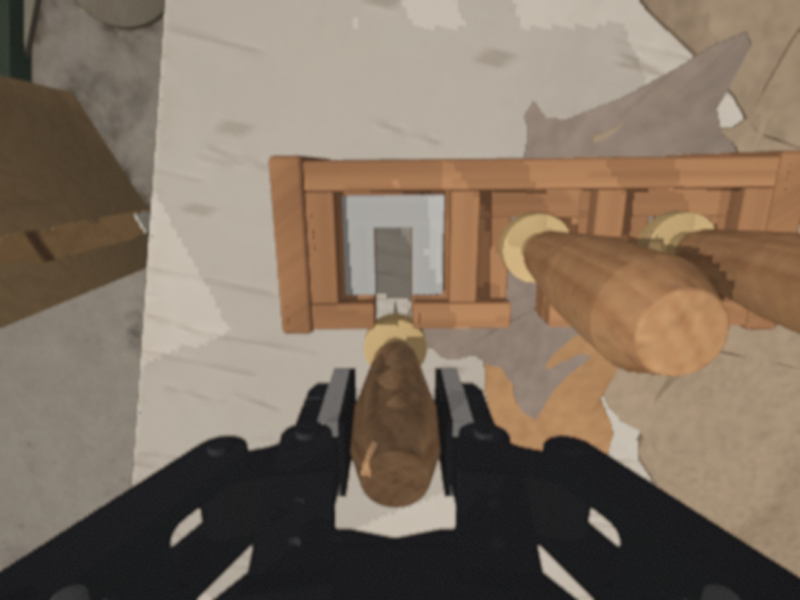

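View pics/scene4z.png

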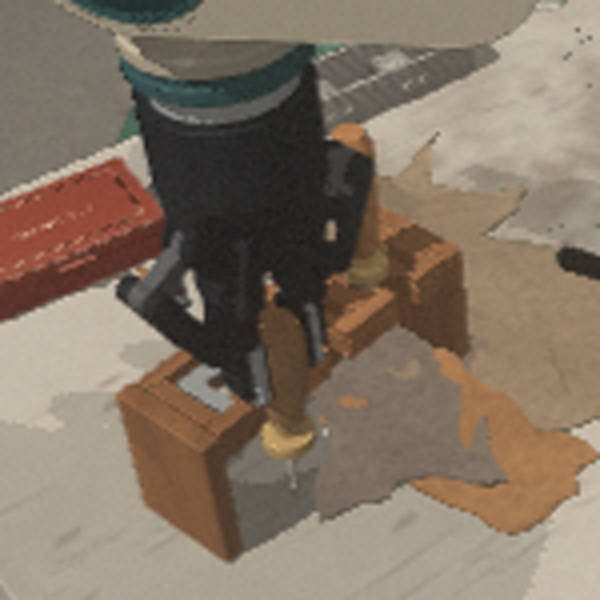

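```bash
python3 - <<'E'
from h import *
import pickle
for f,pz,rt,te in [("w14",.1262,292,503),("w15",.1229,302,505),("w16",.1231,315,506)]:
    m=pickle.load(open(f"pics/{f}.pkl","rb")); E=m["extrinsics"]
    # tool origin from cam: use cam in tool
    p={"w14":[.5404,.2842,.1262],"w15":[.5654,.2864,.1229],"w16":[.5714,.2862,.1231]}[f]
    a=np.radians(-2.25); tz=-np.array([np.cos(a),np.sin(a),0])
    for nm,r,dz in [("collar far edge",rt,-.056),("end near edge",te,.022)]:
        q=onz(m,395*.64,r*.64,p[2]+dz)-np.array(p); print(f,nm,(q@tz*1000).round(1))
E
```

```text
w14 collar far edge -22.7
w14 end near edge 13.6
w15 collar far edge -18.5
w15 end near edge 14.1
w16 collar far edge -13.0
w16 end near edge 14.4
```

```bash
python3 -m creep '[{"dx":0,"dy":0,"dz":-1,"turn":0,"fingers":1},{"dx":0,"dy":0,"dz":-1,"turn":0,"fingers":1},{"dx":0,"dy":0,"dz":-1,"turn":0,"fingers":1},{"dx":0,"dy":0,"dz":0,"turn":0,"fingers":1},{"dx":0,"dy":0,"dz":0,"turn":0,"fingers":1},{"dx":0,"dy":0,"dz":5,"turn":0,"fingers":1},{"dx":0,"dy":0,"dz":10,"turn":0,"fingers":1},{"dx":0,"dy":0,"dz":15,"turn":0,"fingers":1},{"dx":0,"dy":0,"dz":0,"turn":0,"fingers":1},{"dx":0,"dy":0,"dz":0,"turn":0,"fingers":1}]' 30
python3 w.py w17;  python3 -c "
from h import *
im=camera('scene')[:,:,::-1]; cv2.imwrite('pics/scene5.png',im)
cv2.imwrite('pics/scene5z.png',cv2.resize(im[170:320,90:240],None,fx=4,fy=4,interpolation=cv2.INTER_CUBIC))"
```

```text
clock: 27.35
position: [0.5457, 0.2871, 0.1236]
orientation: [0.707, -0.014, -0.707, -0.014]
wrist_force: [0.1, 0.6, -0.1]
opening: 0.304
[[-0.04   0.959  0.28   0.616]
 [-0.999 -0.038 -0.012  0.285]
 [-0.001 -0.281  0.96   0.25 ]
 [ 0.     0.     0.     1.   ]]
```

View pics/w17b.png

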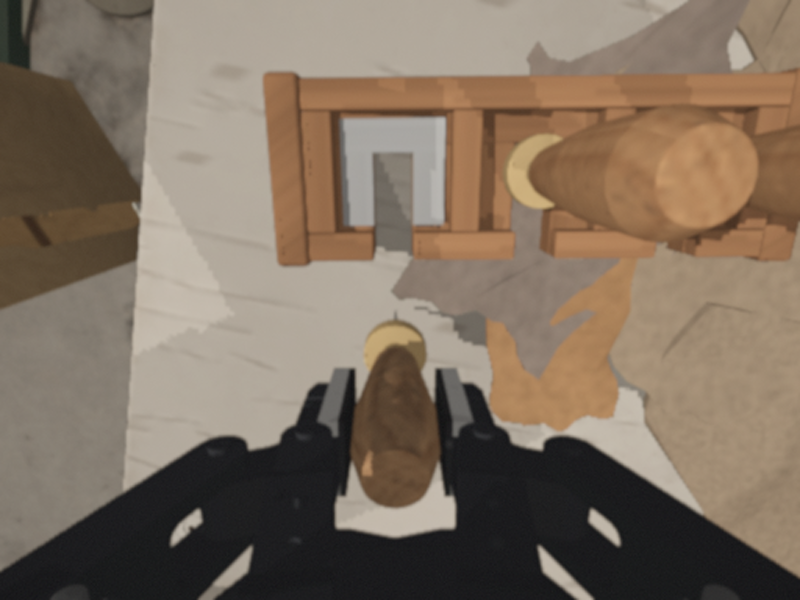

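View pics/scene5z.png

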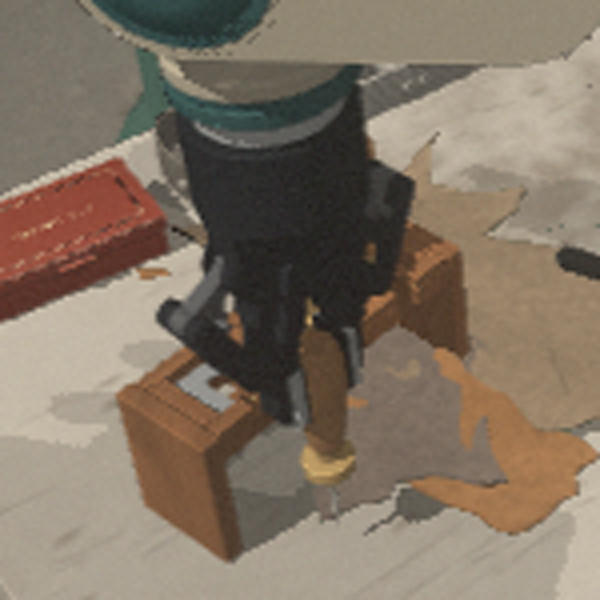

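```bash
python3 - <<'E'
from h import *
import pickle
m=pickle.load(open("pics/w17.pkl","rb")); p,M,o=tool()
for nm,c,r,dz in [("collar far",395,320,-.056),("tip",396,312,-.11),("end near",396,506,.022),("end far edge",396,455,.022)]:
    q=onz(m,c*.64,r*.64,p[2]+dz)-p; print(nm,(M.T@q*1000).round(1))
print(M.round(3))
E
```

```text
collar far [ 56.   -0.5 -10.8]
tip [110.   -0.    2.4]
end near [-22.   -0.2  14.8]
end far edge [-22.   -0.2  -0.4]
[[ 0.001 -0.041 -0.999]
 [ 0.    -0.999  0.041]
 [-1.    -0.    -0.001]]
```

```bash
python3 -m creep '[{"dx":-12,"dy":0,"dz":0,"turn":-3.9,"fingers":1},{"dx":-12,"dy":0,"dz":0,"turn":-8.5,"fingers":1},{"dx":-12,"dy":0,"dz":0,"turn":-8.5,"fingers":1},{"dx":-12,"dy":0,"dz":0,"turn":-8.5,"fingers":1},{"dx":-12,"dy":0,"dz":0,"turn":-8.5,"fingers":1},{"dx":-12,"dy":0,"dz":0,"turn":-8.5,"fingers":1},{"dx":-12,"dy":0,"dz":0,"turn":-8.5,"fingers":1},{"dx":-10,"dy":0,"dz":0,"turn":-8.5,"fingers":1},{"dx":0,"dy":0,"dz":0,"turn":-8.5,"fingers":1},{"dx":0,"dy":0,"dz":0,"turn":-8.5,"fingers":1}]' 40
python3 -c "
from h import *
p,M,o=tool();print(M.round(3),o['joint_pos'],go([.6138,.2878,.215]))"
```

```text
clock: 28.45
position: [0.5461, 0.287, 0.2177]
orientation: [0.548, 0.447, -0.548, 0.447]
wrist_force: [-0.3, 0.4, -0.4]
opening: 0.3
[[ 0.001  0.98  -0.201]
 [ 0.    -0.201 -0.98 ]
 [-1.     0.001 -0.001]] [ 4.24132091e-01  3.21739520e-01  1.15686145e+00 -2.32031306e-04
  1.66178654e+00  6.26468508e-01] [  2.8  66.2 -14.4]
```

```bash
python3 -m creep '[{"dx":0,"dy":0,"dz":0,"turn":-8.5,"fingers":1},{"dx":0,"dy":10,"dz":-1,"turn":0,"fingers":1},{"dx":0,"dy":15,"dz":-1,"turn":0,"fingers":1},{"dx":0,"dy":15,"dz":-1,"turn":0,"fingers":1},{"dx":0,"dy":15,"dz":-1,"turn":0,"fingers":1},{"dx":0,"dy":13,"dz":0,"turn":0,"fingers":1},{"dx":0,"dy":0,"dz":0,"turn":0,"fingers":1},{"dx":0,"dy":0,"dz":0,"turn":0,"fingers":1},{"dx":0,"dy":0,"dz":0,"turn":0,"fingers":1},{"dx":0,"dy":0,"dz":0,"turn":0,"fingers":1}]' 40
python3 w.py w18
python3 -c "
from h import *
p,M,o=tool();print(M.round(3),go([.6138,.2878,.215]))
im=camera('scene')[:,:,::-1]; cv2.imwrite('pics/scene6.png',im)
cv2.imwrite('pics/scene6z.png',cv2.resize(im[170:320,90:240],None,fx=4,fy=4,interpolation=cv2.INTER_CUBIC))
im=camera('top')[:,:,::-1]
cv2.imwrite('pics/top6z.png',cv2.resize(im[150:250,120:260],None,fx=4,fy=4,interpolation=cv2.INTER_CUBIC))"
```

```text
clock: 29.45
position: [0.6131, 0.2872, 0.2176]
orientation: [0.515, 0.485, -0.515, 0.485]
wrist_force: [0.6, 1.0, -1.0]
opening: 0.297
[[ 0.998  0.057  0.015  0.616]
 [-0.059  0.958  0.281  0.359]
 [ 0.001 -0.282  0.96   0.343]
 [ 0.     0.     0.     1.   ]]
[[ 0.     0.998 -0.059]
 [ 0.    -0.059 -0.998]
 [-1.     0.    -0.   ]] [ 2.6  0.6 -0.7]
```

View pics/w18b.png

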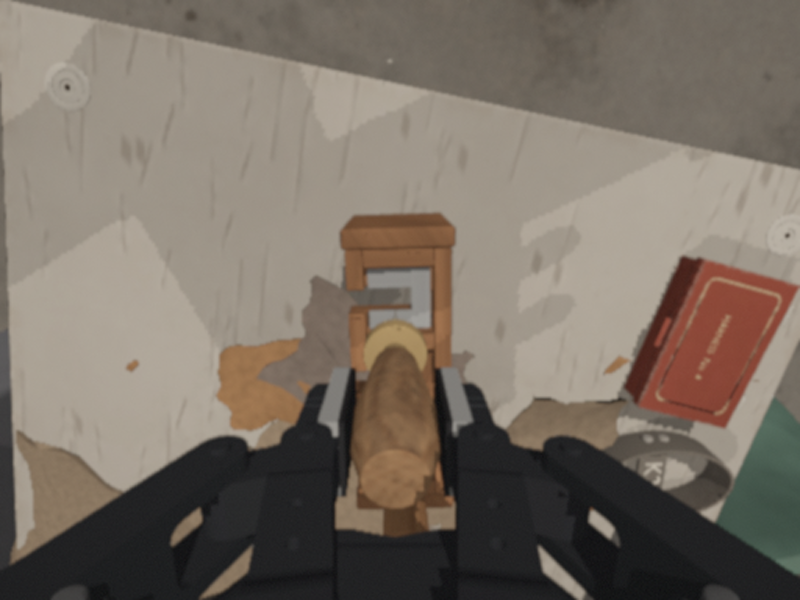

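View pics/scene6z.png

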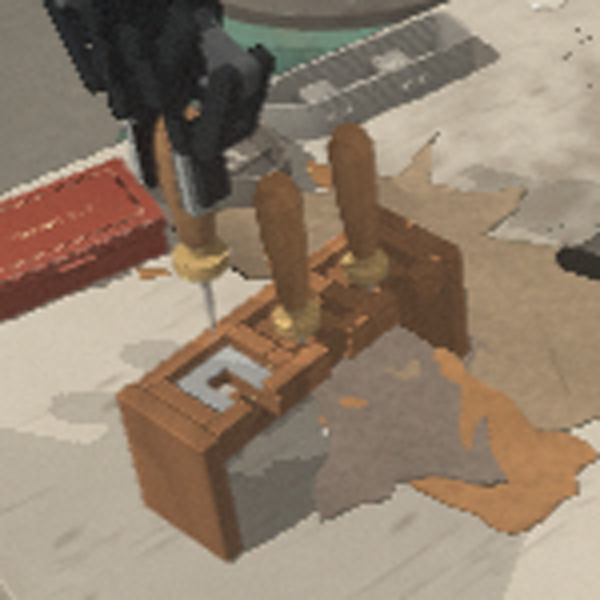

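```bash
python3 - <<'E'
from h import *
S=camera_model("scene"); p,M,o=tool()
for nm,dz,obs in [("tip",-.110,(212,328)),("collar front",-.066,(207,280)),("collar mid",-.056,(200,262))]:
    P=p+[0,-.0025,dz]; e=proj(S,P)[0]; o2=np.array([90+obs[0]/4,170+obs[1]/4])
    J=np.array([(proj(S,P+d)[0]-e) for d in np.eye(3)*.001]).T  # px per mm
    print(nm,e.round(1),o2,"diff px",(o2-e).round(1)); print(J.round(2).tolist())
m=pickle=None
seat=proj(S,[.6138,.2853,.077])[0]; print("seat in zoom",(seat-[90,170])*4)
E
```

```text
tip [144.8 253.5] [143. 252.] diff px [-1.8 -1.5]
[[-0.36, -0.38, -0.08], [-0.21, 0.29, -0.37]]
collar front [141.3 236.6] [141.75 240.  ] diff px [0.4 3.4]
[[-0.37, -0.39, -0.08], [-0.2, 0.29, -0.4]]
collar mid [140.5 232.6] [140.  235.5] diff px [-0.5  2.9]
[[-0.37, -0.4, -0.08], [-0.2, 0.29, -0.4]]
seat in zoom [226.47384421 378.56650774]
```

View pics/top6z.png

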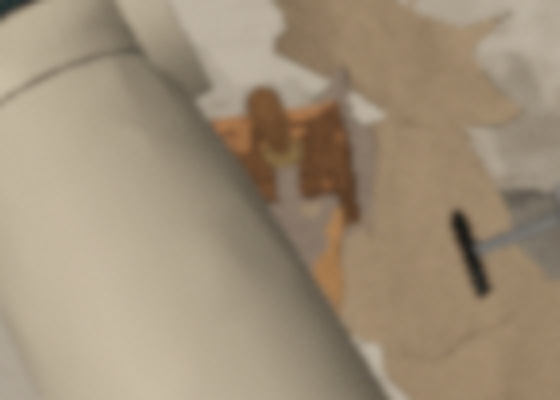

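```bash
python3 - <<'E'
from h import *
S=camera_model("scene"); p,M,o=tool()
im=cv2.imread("pics/scene6.png"); z=cv2.resize(im[190:265,115:170],None,fx=8,fy=8,interpolation=cv2.INTER_CUBIC)
for dz in [.02,0,-.045,-.066,-.11]:
    u=(proj(S,p+[0,-.0025,dz])[0]+.5-[115,190])*8; cv2.circle(z,tuple(int(a) for a in u),3,(0,0,255),-1)
cv2.imwrite("pics/s6zz.png",z)
E
```

```text
(no output)
```

View pics/s6zz.png

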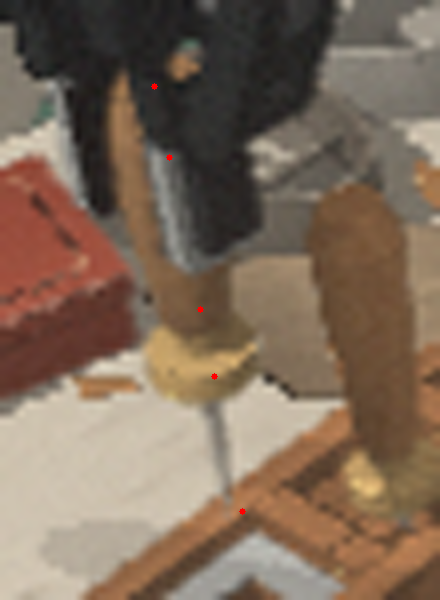

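```bash
python3 -m creep '[{"dx":5,"dy":0.5,"dz":0,"turn":-0.4,"fingers":1},{"dx":8,"dy":0,"dz":0,"turn":0,"fingers":1},{"dx":8,"dy":0,"dz":0,"turn":0,"fingers":1},{"dx":8,"dy":0,"dz":0,"turn":0,"fingers":1},{"dx":8,"dy":0,"dz":0,"turn":0,"fingers":1},{"dx":8,"dy":0,"dz":0,"turn":0,"fingers":1},{"dx":8,"dy":0,"dz":0,"turn":0,"fingers":1},{"dx":5,"dy":0,"dz":0,"turn":0,"fingers":1},{"dx":0,"dy":0,"dz":0,"turn":0,"fingers":1},{"dx":0,"dy":0,"dz":0,"turn":0,"fingers":1}]' 40
python3 w.py w19
python3 -c "
from h import *
S=camera_model('scene'); p,M,o=tool()
im=camera('scene')[:,:,::-1]; cv2.imwrite('pics/scene7.png',im)
z=cv2.resize(im[190:290,105:185],None,fx=6,fy=6,interpolation=cv2.INTER_CUBIC)
cv2.imwrite('pics/s7zz.png',z)"
```

```text
clock: 30.6
position: [0.6141, 0.287, 0.1595]
orientation: [0.513, 0.487, -0.513, 0.487]
wrist_force: [-0.2, 0.6, -0.2]
opening: 0.303
[[ 0.999  0.051  0.014  0.616]
 [-0.053  0.958  0.281  0.359]
 [ 0.001 -0.282  0.96   0.285]
 [ 0.     0.     0.     1.   ]]
```

View pics/s7zz.png

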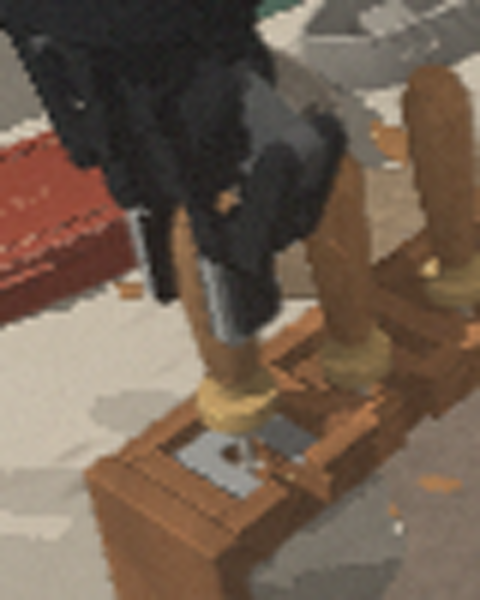

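View pics/w19b.png

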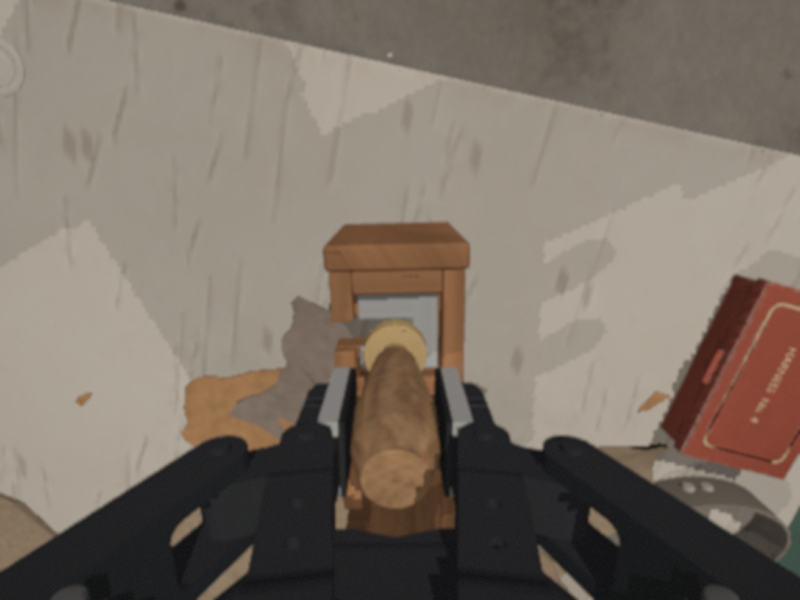

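```bash
python3 -m creep '[{"dx":2,"dy":0,"dz":0,"turn":0,"fingers":1},{"dx":2,"dy":0,"dz":0,"turn":0,"fingers":1},{"dx":2,"dy":0,"dz":0,"turn":0,"fingers":1},{"dx":2,"dy":0,"dz":0,"turn":0,"fingers":1},{"dx":2,"dy":0,"dz":0,"turn":0,"fingers":1},{"dx":2,"dy":0,"dz":0,"turn":0,"fingers":1},{"dx":0,"dy":0,"dz":0,"turn":0,"fingers":1},{"dx":0,"dy":0,"dz":0,"turn":0,"fingers":1},{"dx":0,"dy":0,"dz":0,"turn":0,"fingers":1},{"dx":0,"dy":0,"dz":0,"turn":0,"fingers":1}]' 25
```

```text
clock: 31.7
position: [0.614, 0.287, 0.1475]
orientation: [0.513, 0.487, -0.513, 0.487]
wrist_force: [-0.2, 0.1, -0.3]
opening: 0.299
```

```bash
python3 -m creep '[{"dx":1,"dy":0,"dz":0,"turn":0,"fingers":1},{"dx":1,"dy":0,"dz":0,"turn":0,"fingers":1},{"dx":1,"dy":0,"dz":0,"turn":0,"fingers":1},{"dx":1,"dy":0,"dz":0,"turn":0,"fingers":1},{"dx":0,"dy":0,"dz":0,"turn":0,"fingers":1},{"dx":0,"dy":0,"dz":0,"turn":0,"fingers":1},{"dx":0,"dy":0,"dz":0,"turn":0,"fingers":1},{"dx":0,"dy":0,"dz":0,"turn":0,"fingers":1},{"dx":0,"dy":0,"dz":0,"turn":0,"fingers":1},{"dx":0,"dy":0,"dz":0,"turn":0,"fingers":1}]' 25
python3 -c "
from h import *
im=camera('scene')[:,:,::-1]; cv2.imwrite('pics/scene8.png',im)
z=cv2.resize(im[190:290,105:185],None,fx=6,fy=6,interpolation=cv2.INTER_CUBIC)
cv2.imwrite('pics/s8zz.png',z)"
```

```text
clock: 32.7
position: [0.614, 0.287, 0.1433]
orientation: [-0.513, -0.487, 0.513, -0.487]
wrist_force: [-0.1, 0.0, -1.4]
opening: 0.299
```

View pics/s8zz.png

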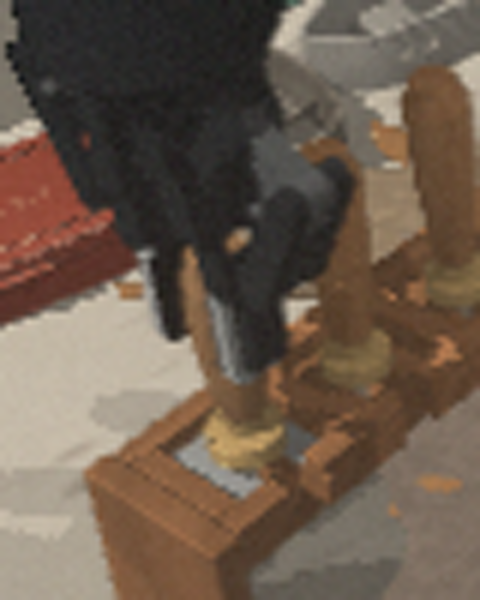

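Nearly seated; step down gently until contact shows.

```bash
python3 -m creep '[{"dx":1,"dy":0,"dz":0,"turn":0,"fingers":1},{"dx":1,"dy":0,"dz":0,"turn":0,"fingers":1},{"dx":1,"dy":0,"dz":0,"turn":0,"fingers":1},{"dx":0,"dy":0,"dz":0,"turn":0,"fingers":1},{"dx":0,"dy":0,"dz":0,"turn":0,"fingers":1},{"dx":0,"dy":0,"dz":0,"turn":0,"fingers":1},{"dx":0,"dy":0,"dz":0,"turn":0,"fingers":1},{"dx":0,"dy":0,"dz":0,"turn":0,"fingers":1},{"dx":0,"dy":0,"dz":0,"turn":0,"fingers":1},{"dx":0,"dy":0,"dz":0,"turn":0,"fingers":1}]' 25
```

```text
clock: 33.75
position: [0.6141, 0.2871, 0.1419]
orientation: [0.513, 0.486, -0.513, 0.487]
wrist_force: [-2.8, -0.8, 6.5]
opening: 0.302
```

```bash
python3 -m creep '[{"dx":0,"dy":0,"dz":0,"turn":0,"fingers":0.65},{"dx":0,"dy":0,"dz":0,"turn":0,"fingers":0.6},{"dx":0,"dy":0,"dz":0,"turn":0,"fingers":0.55},{"dx":0,"dy":0,"dz":0,"turn":0,"fingers":0.5},{"dx":0,"dy":0,"dz":0,"turn":0,"fingers":0.4},{"dx":0,"dy":0,"dz":0,"turn":0,"fingers":0.35},{"dx":0,"dy":0,"dz":0,"turn":0,"fingers":0.35},{"dx":0,"dy":0,"dz":0,"turn":0,"fingers":0.35},{"dx":0,"dy":0,"dz":0,"turn":0,"fingers":0.35},{"dx":0,"dy":0,"dz":0,"turn":0,"fingers":0.35}]' 25
python3 w.py w20
python3 -c "
from h import *
im=camera('scene')[:,:,::-1]; cv2.imwrite('pics/scene9.png',im)
z=cv2.resize(im[190:290,105:185],None,fx=6,fy=6,interpolation=cv2.INTER_CUBIC)
cv2.imwrite('pics/s9zz.png',z)"
```

```text
clock: 34.75
position: [0.614, 0.287, 0.1403]
orientation: [-0.513, -0.487, 0.513, -0.487]
wrist_force: [-0.3, -0.1, 0.0]
opening: 0.648
[[ 0.999  0.051  0.014  0.616]
 [-0.053  0.958  0.281  0.359]
 [ 0.001 -0.282  0.959  0.266]
 [ 0.     0.     0.     1.   ]]
```

View pics/s9zz.png

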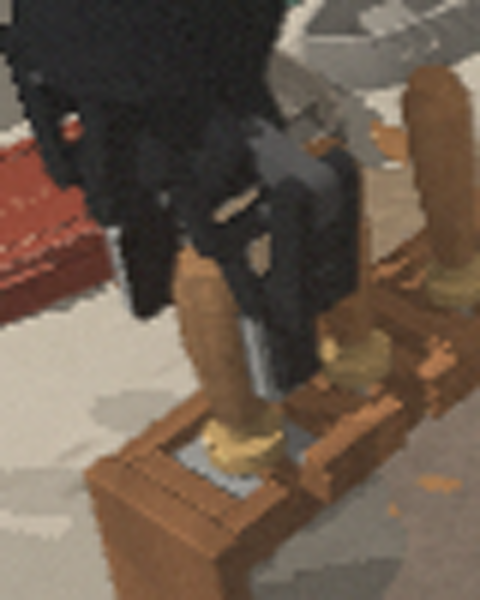

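View pics/w20b.png

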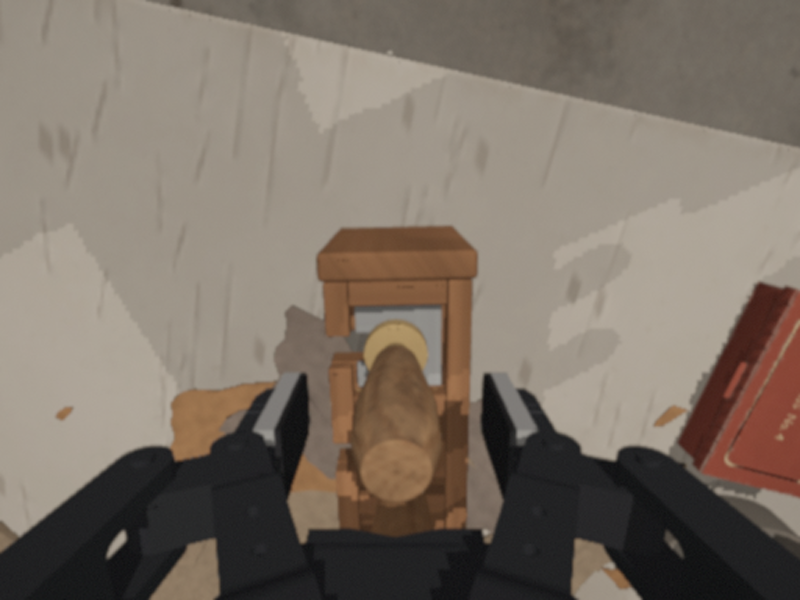

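```bash
python3 -m creep '[{"dx":-5,"dy":0,"dz":0,"turn":0,"fingers":0.35},{"dx":-12,"dy":0,"dz":0,"turn":0,"fingers":0.35},{"dx":-15,"dy":0,"dz":0,"turn":0,"fingers":0.35},{"dx":-15,"dy":0,"dz":0,"turn":0,"fingers":0.35},{"dx":-15,"dy":0,"dz":0,"turn":0,"fingers":0.35},{"dx":-15,"dy":0,"dz":0,"turn":0,"fingers":0.35},{"dx":-15,"dy":0,"dz":0,"turn":0,"fingers":0.35},{"dx":-10,"dy":0,"dz":0,"turn":0,"fingers":0.35},{"dx":0,"dy":0,"dz":0,"turn":0,"fingers":0.35},{"dx":0,"dy":0,"dz":0,"turn":0,"fingers":0.35}]' 25
python3 -m creep '[{"dx":0,"dy":-15,"dz":5,"turn":0,"fingers":0.35},{"dx":0,"dy":-20,"dz":10,"turn":0,"fingers":0.35},{"dx":0,"dy":-20,"dz":10,"turn":0,"fingers":0.35},{"dx":0,"dy":-20,"dz":10,"turn":0,"fingers":0.35},{"dx":0,"dy":-20,"dz":10,"turn":0,"fingers":0.35},{"dx":0,"dy":-20,"dz":10,"turn":0,"fingers":0.35},{"dx":0,"dy":-20,"dz":10,"turn":0,"fingers":0.35},{"dx":0,"dy":-5,"dz":0,"turn":0,"fingers":0.35},{"dx":0,"dy":0,"dz":0,"turn":0,"fingers":0.35},{"dx":0,"dy":0,"dz":0,"turn":0,"fingers":0.35}]' 25
python3 w.py w21
python3 -c "
from h import *
im=camera('scene')[:,:,::-1]; cv2.imwrite('pics/scene10.png',im)
z=cv2.resize(im[190:290,105:205],None,fx=6,fy=6,interpolation=cv2.INTER_CUBIC)
cv2.imwrite('pics/s10zz.png',z)"
```

```text
clock: 35.85
position: [0.6139, 0.287, 0.2418]
orientation: [-0.513, -0.487, 0.513, -0.487]
wrist_force: [1.0, 0.4, 0.1]
opening: 0.651
clock: 36.85
position: [0.4712, 0.2297, 0.2419]
orientation: [-0.513, -0.487, 0.513, -0.487]
wrist_force: [0.6, 0.3, 0.2]
opening: 0.654
[[ 0.999  0.051  0.014  0.474]
 [-0.053  0.958  0.282  0.302]
 [ 0.001 -0.282  0.959  0.368]
 [ 0.     0.     0.     1.   ]]
```

View pics/s10zz.png

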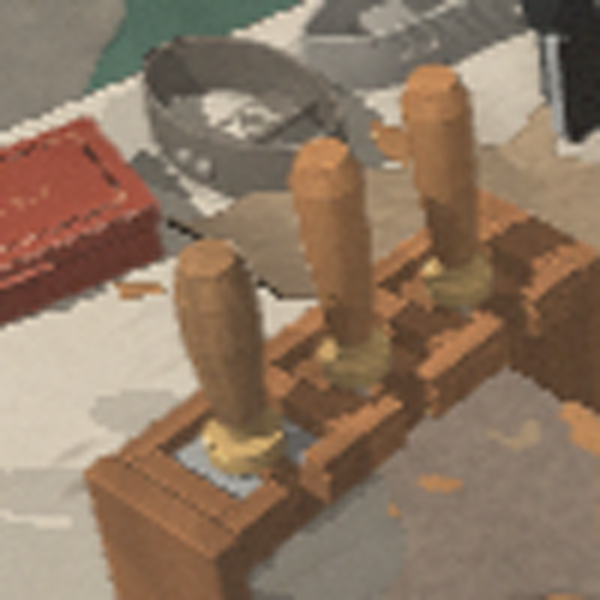

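View pics/w21b.png

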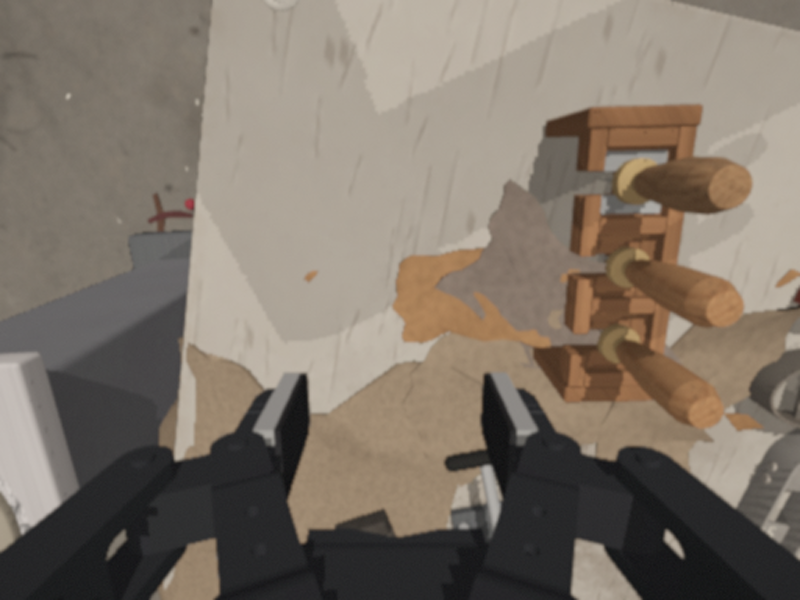

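```bash
python3 - <<'E'
from h import *
import pickle
W=pickle.load(open("pics/w21.pkl","rb"));S=camera_model("scene")
w=lambda u,v:(W,u*.64,v*.64); s=lambda x,y:(S,105+x/6,190+y/6)
for n,a,b in [("end",w(731,185),s(211,258)),("collar top/back",w(640,180),s(240,437)),("bev1 end",w(723,305),s(327,155)),("bev2 end",w(704,409),s(437,80))]:
    x,e=tri([a,b]);print(n,x.round(4),e)
print("end@.164",onz(*w(731,185),.164).round(4),onz(*s(211,258),.164).round(4))
print("collar@.094",onz(*w(636,180),.090).round(4),onz(*s(243,437),.09).round(4))
E
```

```text
end [0.6127 0.2868 0.1632] [1.9, 0.6]
collar top/back [0.6158 0.2869 0.0822] [0.2, 0.1]
bev1 end [0.6102 0.2373 0.1726] [1.8, 0.5]
bev2 end [0.6105 0.186  0.1702] [1.5, 0.5]
end@.164 [0.6133 0.2872 0.164 ] [0.6106 0.2874 0.164 ]
collar@.094 [0.6099 0.2875 0.09  ] [0.6083 0.291  0.09  ]
```

```bash
python3 -c "
from station import *
print(job_done()); print(get_obs()['clock'])"
```

```text
the job is handed in; nothing more can be done
None
the job is handed in; nothing more can be done
```

The awl is hanging point down in the free slot, and I handed the job in at about 37 s of the 72 s allowed. No verdict was reported.

- **Cradle:** I laid the awl in the cradle, centred to within about 1 mm and with its point about 9 mm from the foot plate, and let go. I then pushed the lever over until the bar met its stop, reading 7 N. By my measurements the shut fingers were clear of the awl throughout.
- **Straightening:** I gripped the upright handle from above. The awl leaned about 0.2 rad in the grip, so I pressed its collar lightly against the rack's front edge (about 6 N) to bring it upright. That step was not in the task description.
- **Seating:** I lowered it until contact showed at the expected height (6.5 N), released it and backed away.

**Last checks:**
- The handle's end came out at (0.613, 0.287, 0.163), against 0.164 m expected for a seated awl.
- It sits about 2 mm sideways from my estimate of the seat centre (0.614, 0.285), which puts the lean below about 0.03 rad.
- The wrist force reads about zero. The bevelers look undisturbed, with ends at 0.170 to 0.173 m against the given 0.172. I saw no contact with the weight or the scriber, but did not measure their positions again at the end.

**What disagreed:**
- **Height while held:** one scene-camera reading put the held collar about 6 mm too low, but contact then came at the height I had predicted.
- **Seat position:** estimates from the slot's end and from the plate's outline differ by about 3 mm, so I used a value between them.
- **Collar after release:** readings for the collar from the two cameras scattered by 3 to 6 mm, so I relied on the handle's end.

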